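# Load the dry-block incubator and hold its recessed restart key

### The job

Put the two amber sample vials, one at a time, upright and fully home into the two bores of the dry-block incubator's metal block and let go of them. Then take the stylus out of its stand, reach its thin end down through the small hole in the incubator's top and push the recessed restart key fully down; finish while still gripping the stylus and holding the key down. Leave the lidded jar and the flat glass dish where they are.

Things in the scene. Friction and masses are not known exactly. Their poses are not given: they have to be found in the camera images.
- incubator: Low white bench instrument, fixed to the bench, 140 (its x) x 250 (its y) x 60 high. Origin at the centre of its underside, on the bench; z up, x is its short side. Its flat top holds, in one row along its y axis at x = 0: bore_a (y +75 mm), bore_b (y +5 mm), both in a bare aluminium block, and the small key hole (y -80 mm) in a grey panel beside a small dark flat display.
- bore_a (a point): Centre of the mouth of the first bore, at the level of the incubator's top (60 mm above the bench). Round blind bore, 25.5 mm across, 25 mm deep, vertical, its edge chamfered by 2.5 mm. Same axes as the incubator. Either vial may go in either bore.
- bore_b (a point): Centre of the mouth of the second bore, 70 mm from the first; same size and depth.
- aperture (a point): Centre of the mouth of the small round hole over the restart key, at the level of the incubator's top: 15 mm across, vertical. The flat top of the key, 12.4 mm across, lies 16 mm below this point when up, 22 mm when fully down. Fingers do not fit in.
- reset_key (a joint): Restart key, sprung, moves straight down: 0 = up, 0.006 m = fully down on its stop. Takes about 1.4 N to start and 4 N to hold fully down; it comes up again when released. The stylus's own weight does not press it.
- vial_a_center (a point): Centre (half-way up) of an amber glass vial standing on the bench: 22 mm diameter, 75 mm tall including the aluminium cap of the same diameter, about 30 g. z is its long axis. Home in a bore, this point is 12.5 mm above the incubator's top and 50 mm of the vial stands out.
- vial_b_center (a point): The same for the second, identical vial.
- vial_a: The first vial; origin at the centre of its underside, 37.5 mm below its centre.
- vial_b: The second vial; origin at the centre of its underside, 37.5 mm below its centre.
- stylus_handle (a point): Middle of the stylus's handle: upright black round handle 18 mm diameter and 50 mm long, from which a steel rod of 6 mm diameter and 60 mm length points straight down. z runs along the stylus from the rod to the handle. It hangs loose in its stand, the handle's lower end resting on the stand's top; this point is then 90 mm above the bench, and 85 mm above the rod's tip. About 40 g. Draw it straight up.
- stylus_tip (a point): The end of the stylus's rod (tapered to 4 mm over the last 3 mm).
- stylus: The stylus; origin at the tip of its rod, z along it towards the handle.
- stand: Stylus stand: white square block 60 x 60 x 65 mm high fixed to the bench, with a vertical 9.5 mm hole in the middle of its top, 63 mm deep, in which the stylus stands. Origin at the centre of its underside.
- jar: Bystander: short glass jar with white lid, 48 mm diameter, 55 mm tall, loose. Origin at the centre of its underside. Leave alone.
- dish: Bystander: flat round glass dish, 70 mm diameter, 15 mm high, loose, between the robot and the incubator. Origin at the centre of its underside. Leave alone.
Things that resemble listed ones, but are neither listed nor needed, are in the scene too. What is shaped like the stylus but green is not meant.

How it is judged:
By the outcome, as a careful person would: the job done as asked, in the order asked, and still so for the second after the job is handed in, while the arm keeps its last pose, push and grip.
It also fails if it takes over 72 s, if anything falls off the work surface, if the arm or the gripper's body presses on something with over 40 N, if the wrist force passes 120 N, or if a joint passes its speed limit or range.

### The arm

A 7-joint arm with a two-finger parallel gripper is mounted at the origin on the work surface. World frame = base frame: x ahead of the robot, y to its left, z up, the work surface at z = 0. Lengths are in m, angles in degrees, forces in N, time in s.
With the tool pointing down it reaches from about 0.425 to 0.875 m from the base axis. Payload 4.7 kg.
Tool frame: the origin (TCP) lies on the centre line of the jaws, within the pads' length; the fingertips stand 11 mm ahead of it and the grasp point (between the pads) lies 8 mm behind it; z points along the fingers, y is the direction in which the jaws open and shut (so a half turn about z gives the same grasp; the last joint's range is limited). The gripper opens to 87 mm and grips with 3 to 60 N. Pads are 19 mm wide; open, the fingers measure 117 mm over their backs; the gripper's body (75 mm by 190 mm) begins 51 mm behind the grasp point.
Start: joints at [-72.875, 18.392, -4.016, 83.108, 1.295, 78.541, -3.26], TCP at [0.183, 0.624, 0.234] pointing down, gripper open.
Joint ranges: [-163.93, 163.93], [-17.29, 119.83], [-79.2, 71.16], [3.27, 140.29], [-89.18, 269.18], [5.43, 117.66], [-154.24, 154.24]. Speed limits (degrees/s): [147.25, 147.25, 180, 180, 180, 180, 180].

### API

Orientations are given as [roll, pitch, yaw] about the fixed x, y, z axes, in that order (R = Rz(yaw) Ry(pitch) Rx(roll)).
In Python, from cell import env gives the robot as it stands.
- The arm moves only by the tool servo_tool, never from a script. Its argument "moves" is text: rows parted by semicolons, each of 7 numbers parted by spaces: the shift along the tool's x, y, z as a fraction of full scale, then the turn, a rotation vector about the tool's x, y, z as a fraction of full scale, then the gripper's target within -1 to 1 (shut at 1, half-way at 0, fully open at -1). A call has 1 to 20 rows; each row shifts and turns the pose as measured when the row begins, along the tool's axes as they then stand; what a row does not reach is not made up. Full scale, the value 1, is 1000 mm for a shift and 0.5 rad for a turn. A row lasts 1/12 s, in which the tool goes at most 41.7 mm and 7.16 degrees, less where a joint would pass 70% of its speed; a pose out of reach is approached as far as the arm can. A call with a number of a shift or a turn outside -1 to 1 is refused whole. A call with a gripper value outside its range is refused whole. The fingers move at their own pace and stop on an object; "squeeze" is the grip in N (left out, the last holds). Time passes only in rows, so rows that do not move let the fingers close. It gives the time, the measured TCP pose, the force and the opening at its end, in the units of the state.
- env.get_obs(): the state, without advancing time (a new reading comes with each control period).
- env.read_camera(name): name is "scene" or "side" or "wrist"; returns a dict with "img" (384x512x3 uint8, red, green, blue), "range_z" (384x512 float32, m along the optical axis (not along the pixel's ray), 0 where there is no reading), "mtx" (3x3 intrinsics, pixels), "T" (4x4, takes a point from camera to world coordinates); the wrist camera has in their place "hand_eye" (4x4, takes a point from camera to tool coordinates, whose origin is the TCP and whose axes are the flange's). Camera axes: x right, y up, looking along -z (the intrinsics and any distortion apply to the point x, -y, -z); pixel columns grow to the right and rows downward; lengths in m; the calibration is good to about 2 mm. A picture is of the moment at which its call begins: read the wrist's pose just before it.
- env.sign_off(): hands the job in, once; it reports no verdict.
The state is a dict: "time_s": time; "qpos": joint angles; "joint_velocities": joint speeds; "effort": joint torques, N m; "tool_pos": TCP position; "tool_rot": TCP orientation; "force": force on the tool from outside, world axes, zero at the start; "wrist_torque": the same for the moment, N m; "grip_width": finger opening in m.
Only numpy, scipy, OpenCV 4.12 (cv2) and the standard library are available. Lean on these libraries where they do the work, as an engineer would, in place of code of your own. Each camera call takes 0.05 s, during which the arm holds its last target.

## Working session

There is one attempt and no reset: what is moved stays moved. The work goes in short steps, Python scripts to look and compute and a tool call to move; the robot and the scene stay as the last step left them, time stands still between calls to the robot, and variables do not carry over. Pictures are saved under pics/ and viewed, and the job is handed in when it is done.

Besides the shell and the picture viewer there is one more tool, called after "Emit:" as name(argument=value, ...) on one line, values as JSON. servo_tool: Moves the arm, as the interface text tells. Its arguments: {"type":"object","properties":{"moves":{"type":"string"},"squeeze":{"type":"number"}},"required":["moves"]}

```bash
ls; mkdir -p pics
python3 - <<'E'
from cell import env
import cv2,numpy as np,pickle
print(env.get_obs())
for n in ("scene","side","wrist"):
    d=env.read_camera(n); cv2.imwrite(f"pics/{n}0.png",cv2.resize(d["img"][...,::-1],(768,576)))
    pickle.dump(d,open(n+"0.pkl","wb")); print(n,d["mtx"],d.get("T",d.get("hand_eye")),[k for k in d])
E
```

```text
pics
{'time_s': 0.0, 'qpos': array([-72.87360739,  18.44105011,  -4.01451807,  83.17458038,
         1.29346044,  78.54168045,  -3.25757859]), 'joint_velocities': array([-0.09221652,  0.05505161,  0.0858068 ,  0.00707704,  0.07070449,
        0.04925802, -0.01926108]), 'effort': array([ 6.76573363e-04, -4.91301906e+01, -4.03652675e-01, -3.12525272e+01,
       -6.38778205e-02,  4.42644081e-02,  2.23811849e-04]), 'tool_pos': array([0.18253382, 0.62328408, 0.23244162]), 'tool_rot': array([-1.79887843e+02,  4.57910264e-03,  1.63684507e+02]), 'force': array([-0.27408214,  0.30781047,  0.64435622]), 'wrist_torque': array([ 0.02347097, -0.02780873, -0.02530022]), 'grip_width': 0.08729169254949294}
scene [[375.24664874   0.         264.6206387 ]
 [  0.         375.24664874 183.74627583]
 [  0.           0.           1.        ]] [[-0.34272863 -0.70312732  0.62301609  1.09977213]
 [ 0.93926333 -0.26912875  0.21296507  0.20288112]
 [ 0.01792998  0.65816539  0.75265984  0.78583628]
 [ 0.          0.          0.          1.        ]] ['img', 'range_z', 'mtx', 'T']
side [[441.18440604   0.         254.15384628]
 [  0.         441.18440604 186.25612416]
 [  0.           0.           1.        ]] [[ 0.97783937  0.16313425 -0.13121507  0.39829243]
 [-0.20872375  0.7109513  -0.67155242 -0.61587212]
 [-0.01626568  0.68405809  0.72924616  0.76923585]
 [ 0.          0.          0.          1.        ]] ['img', 'range_z', 'mtx', 'T']
wrist [[284.89171884   0.         256.27599865]
 [  0.         284.89171884 191.23995595]
 [  0.           0.           1.        ]] [[-1.18968367e-03  9.64633899e-01  2.63590639e-01  7.14298202e-02]
 [ 9.99999120e-01  9.92951753e-04  8.79574860e-04 -1.20144435e-03]
 [ 5.86734941e-04  2.63591453e-01 -9.64634232e-01 -1.51246171e-01]
 [ 0.00000000e+00  0.00000000e+00  0.00000000e+00  1.00000000e+00]] ['img', 'range_z', 'mtx', 'hand_eye']
```

View pics/scene0.png

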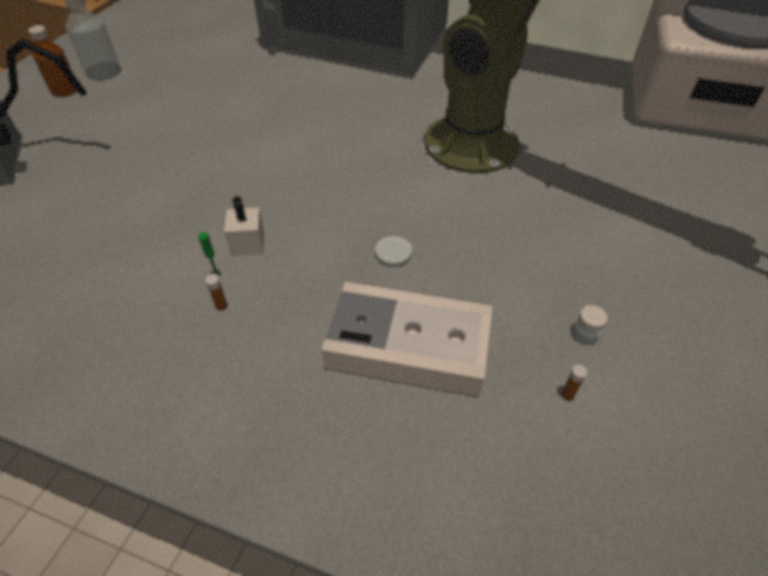

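View pics/side0.png

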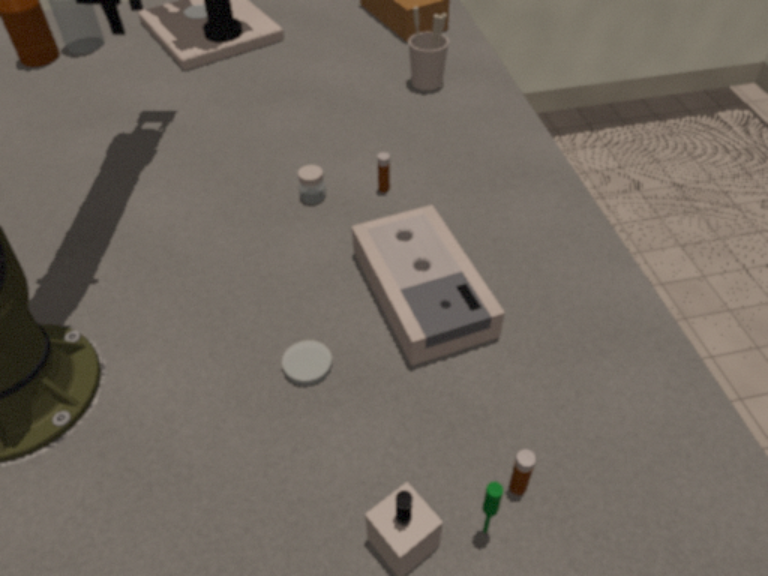

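View pics/wrist0.png

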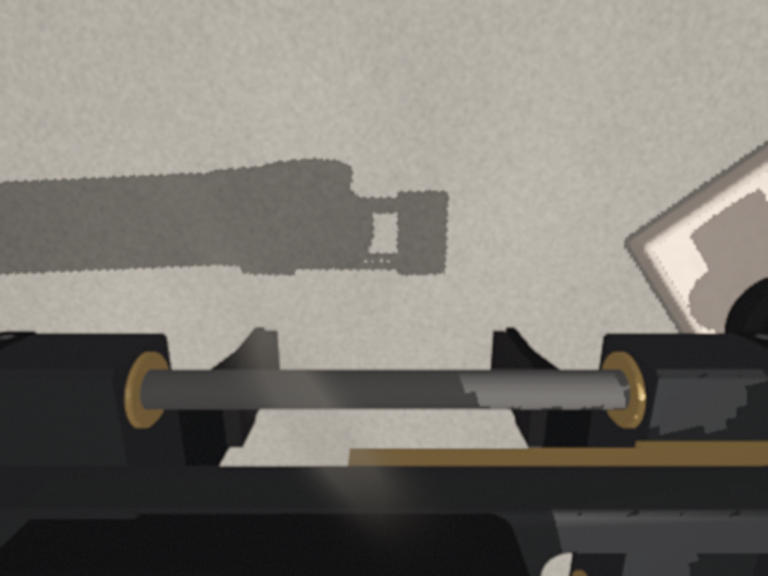

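The scene and side views agree. The two amber vials are at scene (574,383) and (217,293), and at side (383,172) and (522,472). The jar is at scene (590,322) and the dish at (393,250). Two things are stylus-shaped: the black one in the white stand at scene (240,210) and a green one at (208,250). The black one in the stand is the one meant. Next I measure from the depth images.

```bash
cat > h.py <<'E'
import numpy as np,cv2,pickle
from scipy.spatial.transform import Rotation as R
def cloud(d,T=None):
    T=d["T"] if T is None else T
    z=d["range_z"]; v,u=np.mgrid[:384,:512]; K=d["mtx"]
    p=np.stack([(u-K[0,2])/K[0,0]*z,-(v-K[1,2])/K[1,1]*z,-z],-1)
    return p@T[:3,:3].T+T[:3,3]
def tcpT(o):
    T=np.eye(4);T[:3,:3]=R.from_euler('xyz',o["tool_rot"],degrees=True).as_matrix();T[:3,3]=o["tool_pos"];return T
def proj(d,P,T=None):
    T=d["T"] if T is None else T
    q=(np.atleast_2d(P)-T[:3,3])@T[:3,:3]; K=d["mtx"]
    return np.stack([K[0,0]*q[:,0]/-q[:,2]+K[0,2],K[1,1]*q[:,1]/q[:,2]+K[1,2]],-1)
E
python3 - <<'E'
from h import *
for n in("scene","side"):
    d=pickle.load(open(n+"0.pkl","rb"));p=cloud(d);z=p[...,2]
    ok=(d["range_z"]>0)
    print(n,"bench z",np.median(z[ok&(abs(z)<.02)]))
    w=(p[...,0]>.3)&(p[...,0]<1.1)&(abs(p[...,1])<.75)
    m=ok&w&(z>.01)&(z<.2)
    nl,l,s,c=cv2.connectedComponentsWithStats(m.astype(np.uint8))
    for i in range(1,nl):
        if s[i,4]<25: continue
        q=p[l==i]; zt=np.percentile(q[:,2],90)
        t=q[q[:,2]>zt-.012]
        print(c[i]*1.5,s[i,4],"zmax %.3f"%zt,"top mean",t.mean(0).round(4),"ext",np.ptp(t,axis=0).round(3))
        if s[i,4]>1500:
            t=q[abs(q[:,2]-.06)<.006]
            r=cv2.minAreaRect((t[:,:2]*1000).astype(np.float32));print("  rect",r)
E
```

```text
scene bench z 5.720037252499033e-05
[242.99600533 226.98535286] 751 zmax 0.087 top mean [ 0.4784 -0.3158  0.1003] ext [0.021 0.018 0.041]
[211.5773639  271.30229226] 349 zmax 0.106 top mean [ 0.5728 -0.3253  0.1054] ext [0.02  0.018 0.017]
[392.68442623 249.19672131] 366 zmax 0.016 top mean [ 0.4012 -0.0459  0.0142] ext [0.073 0.069 0.009]
[408.64775471 337.0808788 ] 6213 zmax 0.061 top mean [0.5987 0.0546 0.0597] ext [0.178 0.267 0.015]
  rect ((591.92724609375, 51.99988555908203), (144.0793914794922, 250.10687255859375), 8.722352027893066)
[589.43661972 323.22183099] 426 zmax 0.056 top mean [0.4632 0.3253 0.0538] ext [0.047 0.042 0.014]
[573.46205357 380.72544643] 224 zmax 0.075 top mean [0.5913 0.3146 0.073 ] ext [0.023 0.02  0.014]
side bench z -0.00030134054755903694
[428.35139485  52.28433476] 932 zmax 0.135 top mean [0.7639 0.6467 0.1431] ext [0.058 0.058 0.038]
[383.32336957 169.98097826] 184 zmax 0.074 top mean [0.5877 0.3093 0.0715] ext [0.02  0.022 0.014]
[311.29532967 182.61675824] 364 zmax 0.055 top mean [0.4589 0.318  0.0525] ext [0.042 0.045 0.015]
[426.02638132 283.3522179 ] 6425 zmax 0.061 top mean [0.5921 0.0349 0.0592] ext [0.176 0.27  0.015]
  rect ((592.3809204101562, 49.12066650390625), (141.3964080810547, 254.3334503173828), 8.716883659362793)
[306.81948229 361.02792916] 734 zmax 0.016 top mean [ 0.3994 -0.0508  0.0142] ext [0.069 0.072 0.008]
[522.2300885  470.42920354] 339 zmax 0.075 top mean [ 0.625  -0.2886  0.0732] ext [0.021 0.021 0.014]
[491.75892857 501.36964286] 280 zmax 0.110 top mean [ 0.5692 -0.3318  0.1084] ext [0.017 0.018 0.014]
[403.5933126  528.00855365] 1929 zmax 0.082 top mean [ 0.4732 -0.3253  0.1018] ext [0.018 0.018 0.047]
  rect ((474.0995178222656, -321.33404541015625), (61.139522552490234, 61.56699752807617), 25.97875213623047)
```

Run:
```python
from h import *
for n,b in(("scene",(200,180,340,270)),("side",(220,130,350,250))):
    d=pickle.load(open(n+"0.pkl","rb"));x0,y0,x1,y1=b
    cv2.imwrite(f"pics/{n}_crop.png",cv2.resize(d["img"][y0:y1,x0:x1,::-1],None,fx=5,fy=5,interpolation=cv2.INTER_CUBIC))
a=pickle.load(open("scene0.pkl","rb"))["img"][120:220,110:200,::-1]
b=pickle.load(open("side0.pkl","rb"))["img"][284:384,235:365,::-1]
cv2.imwrite("pics/styl.png",cv2.resize(np.hstack([a,b]),None,fx=3.6,fy=3.6,interpolation=cv2.INTER_CUBIC))
```

```text
(no output)
```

View pics/scene_crop.png

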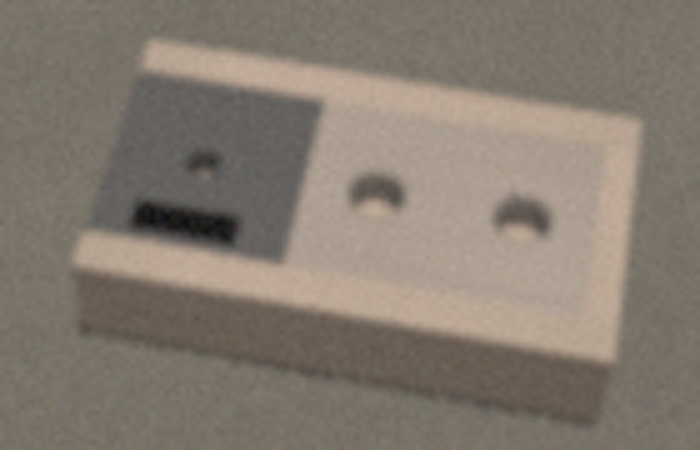

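View pics/side_crop.png

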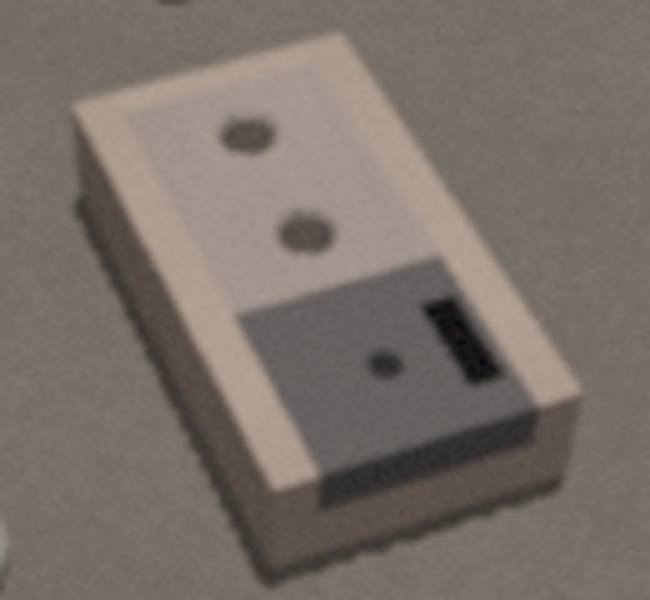

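View pics/styl.png

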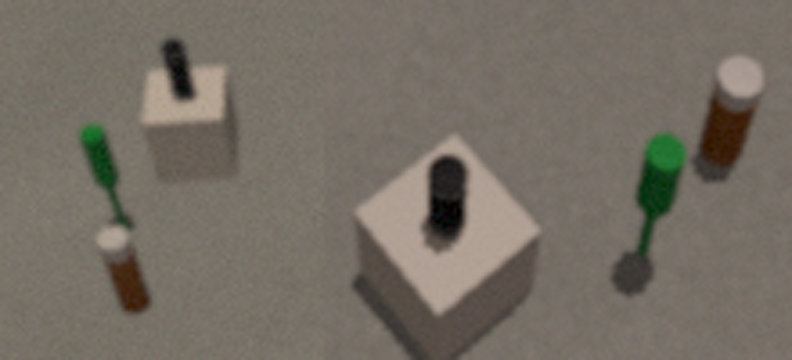

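The crops confirm it: the black-handled stylus stands in the white block at side crop (447,195). The green one at (660,170) stands free and is a decoy, about 70 mm from vial B. The incubator's yaw is about 8.7°. I'll swing toward vial A and look with the wrist camera.

Emit:
servo_tool(moves="0 0 0 0 0 0.23 -1;0 0 0 0 0 0.23 -1;0 0 0 0 0 0.23 -1;0 0 0 0 0 0.23 -1;0 0 0 0 0 0.23 -1;0 0 0 0 0 0.23 -1;0 0 0 0 0 0.23 -1;0 0 0 0 0 0.23 -1;0 0 0 0 0 0.23 -1;0 0 0 0 0 0.23 -1;0 0 0 0 0 0 -1")

```text
time_s: 1.07
tool_pos: [0.1819, 0.6207, 0.2271]
tool_rot: [-179.8, 0.6, 94.5]
force: [0.1, 0.2, -0.8]
grip_width: 0.0869
```

```bash
cat >> h.py <<'E'
def to(tgt,yaw=None):
    from cell import env
    o=env.get_obs();T=tcpT(o);M=T[:3,:3]
    s=M.T@(np.array(tgt)-T[:3,3])*1000
    out="t %.2f pos %s rot %s F %s w %.4f | shift tool mm %s"%(o["time_s"],o["tool_pos"].round(4),o["tool_rot"].round(2),o["force"].round(2),o["grip_width"],s.round(1))
    if yaw is not None:
        r=(R.from_matrix(M).inv()*R.from_euler('xyz',[180,0,yaw],degrees=True)).as_rotvec()
        out+=" turn fs %s"%(r/0.5).round(3)
    print(out)
E
python3 -c "
from h import *
to([.597,.262,.21],98.7)"
```

```text
t 1.07 pos [0.1819 0.6207 0.2271] rot [-179.78    0.62   94.54] F [ 0.14  0.17 -0.77] w 0.0869 | shift tool mm [-390.2  385.5   19.8] turn fs [-0.008  0.021 -0.145]
```

Emit:
servo_tool(moves="-0.028 0.028 0 0 0 -0.03 -1;-0.028 0.028 0 0 0 -0.03 -1;-0.028 0.028 0 0 0 -0.03 -1;-0.028 0.028 0 0 0 -0.03 -1;-0.028 0.028 0 0 0 -0.03 -1;-0.028 0.028 0 0 0 0 -1;-0.028 0.028 0 0 0 0 -1;-0.028 0.028 0 0 0 0 -1;-0.028 0.028 0 0 0 0 -1;-0.028 0.028 0 0 0 0 -1;-0.028 0.028 0 0 0 0 -1;-0.028 0.028 0 0 0 0 -1;-0.015 0.015 0 0 0 0 -1;0 0 0 0 0 0 -1")

```text
time_s: 2.23
tool_pos: [0.5966, 0.3206, 0.222]
tool_rot: [-179.4, 0.8, 102.8]
force: [-0.1, -1.0, -0.2]
grip_width: 0.0869
```

```bash
cat >> h.py <<'E'
def look(name):
    from cell import env
    o=env.get_obs();d=env.read_camera("wrist");d["T"]=tcpT(o)@d["hand_eye"]
    pickle.dump((o,d),open(name+".pkl","wb"));cv2.imwrite(f"pics/{name}.png",cv2.resize(d["img"][...,::-1],(768,576)))
    return o,d
E
python3 -c "
from h import *
to([.597,.262,.21],98.7)
look('w1')"
```

```text
t 2.23 pos [0.5966 0.3206 0.222 ] rot [-179.37    0.79  102.81] F [-0.07 -0.96 -0.25] w 0.0869 | shift tool mm [-57.1 -12.4  12.9] turn fs [-0.021  0.028  0.143]
```

View pics/w1.png

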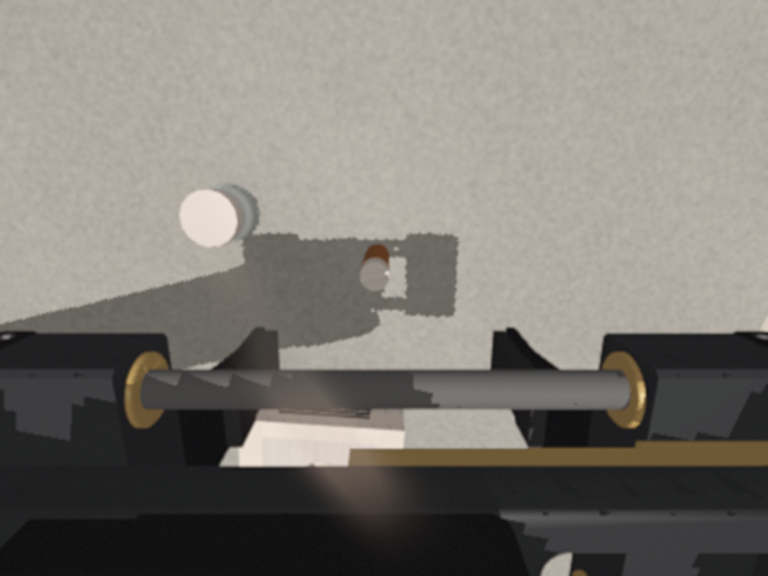

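The vial's cap is at (375,274) in the view, between the jaws; the jar is at (210,217). Now I compute its position.

```bash
cat >> h.py <<'E'
def ray(d,px,z,s=1.5):
    K=d["mtx"];u,v=np.array(px)/s
    r=d["T"][:3,:3]@np.array([(u-K[0,2])/K[0,0],-(v-K[1,2])/K[1,1],-1]);c=d["T"][:3,3]
    return c+r*(z-c[2])/r[2]
def seg(d,zlo,zhi,cx,rad=.03):
    p=cloud(d);m=(d["range_z"]>0)&(p[...,2]>zlo)&(p[...,2]<zhi)&(np.hypot(p[...,0]-cx[0],p[...,1]-cx[1])<rad)
    q=p[m];c,r=cv2.minEnclosingCircle((q[:,:2]*1000).astype(np.float32))
    return q.mean(0).round(4),len(q),np.round(c,1),round(r,1)
E
python3 - <<'E'
from h import *
o,d=pickle.load(open('w1.pkl','rb'))
print(ray(d,(375,274),.075)); print(seg(d,.068,.09,(.59,.312)))
for n in("scene","side"):
    s=pickle.load(open(n+"0.pkl","rb"))
    print(n,seg(s,.070,.08,(.59,.312)),seg(s,.070,.08,(.625,-.289)),seg(s,.108,.125,(.475,-.32)),seg(s,.108,.125,(.57,-.328)))
    a=.152;print(proj(s,[.592,.05,.06])*1.5)
print(ray(pickle.load(open('scene0.pkl','rb')),(579,371),.075),ray(pickle.load(open('side0.pkl','rb')),(383,157),.075))
E
```

```text
[0.5888977 0.315356  0.075    ]
(array([0.5887, 0.3144, 0.075 ]), 324, array([588.5, 313.7]), 11.0)
scene (array([0.5901, 0.3151, 0.0744]), 76, array([589. , 316.1]), 11.8) (array([ 0.6277, -0.2831,  0.0743]), 55, array([ 627.4, -284.4]), 11.5) (array([ 0.4762, -0.3176,  0.1138]), 36, array([ 474.2, -319.1]), 9.8) (array([ 0.5707, -0.3283,  0.11  ]), 24, array([ 570.4, -328.6]), 9.0)
[[407.88269322 325.63492673]]
side (array([0.5881, 0.311 , 0.0739]), 42, array([588.4, 312.6]), 11.7) (array([ 0.6258, -0.2879,  0.0745]), 126, array([ 626.3, -287.1]), 11.0) (array([ 0.474 , -0.3226,  0.1144]), 117, array([ 474.3, -321.8]), 9.2) (array([ 0.5702, -0.3306,  0.1101]), 95, array([ 570.1, -330.5]), 9.0)
[[422.66247909 266.11615397]]
[0.59071167 0.3158837  0.075     ] [0.58717141 0.30834689 0.075     ]
```

```bash
python3 -c "
from h import *
to([.5887,.3145,.047],98.7)"
```

```text
t 2.28 pos [0.5951 0.3217 0.2218] rot [-179.3     0.75  102.84] F [-0.97 -1.01  0.21] w 0.0866 | shift tool mm [ -3.3  -5.7 175. ] turn fs [-0.024  0.027  0.144]
```

Emit:
servo_tool(moves="-0.001 -0.003 0.01 -0.012 0.014 0.07 -1;-0.001 -0.003 0.02 -0.012 0.013 0.07 -1;0 0 0.025 0 0 0 -1;0 0 0.025 0 0 0 -1;0 0 0 0 0 0 -1")

```text
time_s: 2.7
tool_pos: [0.585, 0.3248, 0.1404]
tool_rot: [180.0, -0.4, 99.6]
force: [-0.9, -0.8, -1.3]
grip_width: 0.087
```

```bash
python3 -c "
from h import *
to([.5887,.3145,.047],98.7)"
```

```text
t 2.70 pos [0.585  0.3248 0.1404] rot [179.98  -0.4   99.64] F [-0.9  -0.8  -1.35] w 0.0870 | shift tool mm [-11.4   1.9  93.4] turn fs [ 0.    -0.014  0.033]
```

Emit:
servo_tool(moves="-0.006 0.001 0.01 0 -0.007 0.015 -1;-0.005 0.001 0.015 0 -0.007 0.015 -1;0 0 0.015 0 0 0 -1;0 0 0.015 0 0 0 -1;0 0 0 0 0 0 -1")

```text
time_s: 3.12
tool_pos: [0.5864, 0.3204, 0.0871]
tool_rot: [179.9, -0.2, 99.5]
force: [0.1, -0.2, -0.3]
grip_width: 0.0871
```

```bash
python3 -c "
from h import *
to([.5887,.3145,.047],98.7)"
```

```text
t 3.12 pos [0.5864 0.3204 0.0871] rot [179.86  -0.25  99.52] F [ 0.05 -0.16 -0.29] w 0.0871 | shift tool mm [-6.3  1.2 40.1] turn fs [ 0.005 -0.009  0.028]
```

Emit:
servo_tool(moves="-0.007 0.001 0.008 0 -0.005 0.02 -1;-0.002 0.001 0.01 0 0 0 -1;0 0 0.01 0 0 0 -1;0 0 0.008 0 0 0 -1;0 0 0 0 0 0 -1")

```text
time_s: 3.53
tool_pos: [0.592, 0.3133, 0.0524]
tool_rot: [179.6, -0.3, 99.1]
force: [0.1, -0.2, -1.4]
grip_width: 0.0871
```

```bash
python3 -c "
from h import *
to([.5887,.3145,.047],98.7)"
```

```text
t 3.53 pos [0.592  0.3133 0.0524] rot [179.55  -0.25  99.07] F [ 0.08 -0.2  -1.44] w 0.0871 | shift tool mm [ 1.7 -3.1  5.4] turn fs [ 0.016 -0.009  0.013]
```

Emit:
servo_tool(moves="0.002 -0.003 0.005 0.016 -0.009 0.013 -1;0 0 0 0 0 0 -1;0 0 0 0 0 0 0.2;0 0 0 0 0 0 0.4;0 0 0 0 0 0 1;0 0 0 0 0 0 1;0 0 0 0 0 0 1;0 0 0 0 0 0 1;0 0 0 0 0 0 1;0 0 0 0 0 0 1", squeeze=15)

```text
time_s: 4.37
tool_pos: [0.5894, 0.3161, 0.0486]
tool_rot: [179.9, -0.1, 98.7]
force: [-0.1, 0.1, -0.3]
grip_width: 0.0414
```

```bash
python3 -c "
from h import *
to([.5887,.3145,.047],98.7)
look('w2')"
```

```text
t 4.37 pos [0.5894 0.3161 0.0486] rot [ 1.7991e+02 -5.0000e-02  9.8690e+01] F [-0.12  0.06 -0.31] w 0.0414 | shift tool mm [-1.5 -0.9  1.6] turn fs [ 0.003 -0.002 -0.   ]
```

View pics/w2.png

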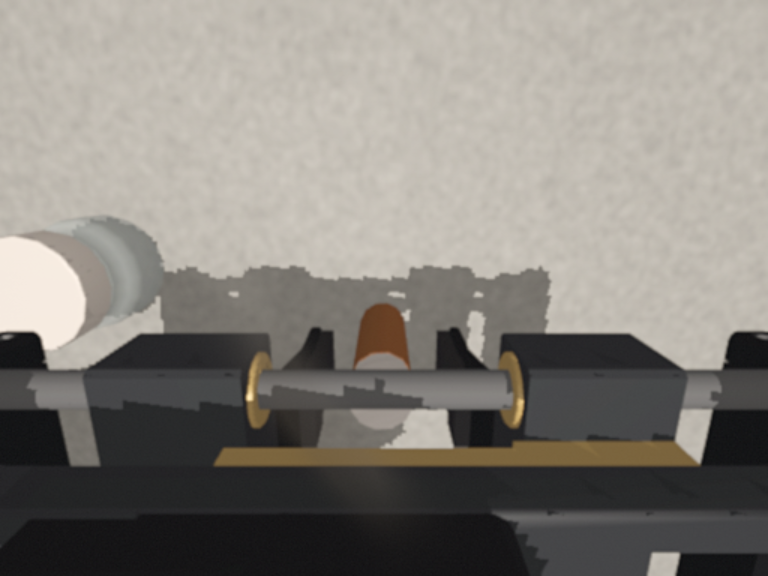

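Still closing around the vial (cap at 382,390, centred between the jaws). I keep closing.

Emit:
servo_tool(moves="0 0 0 0 0 0 1;0 0 0 0 0 0 1;0 0 0 0 0 0 1;0 0 0 0 0 0 1;0 0 0 0 0 0 1;0 0 0 0 0 0 1")

```text
time_s: 4.92
tool_pos: [0.5895, 0.3161, 0.0487]
tool_rot: [179.9, -0.1, 98.7]
force: [0.7, 0.0, 0.4]
grip_width: 0.0214
```

```bash
python3 -c "
from h import *
to([.5887,.3145,.2],98.7)
look('w3')"
```

```text
t 4.92 pos [0.5895 0.3161 0.0487] rot [ 1.799e+02 -6.000e-02  9.869e+01] F [0.75 0.01 0.4 ] w 0.0214 | shift tool mm [  -1.3   -0.8 -151.3] turn fs [ 0.003 -0.002 -0.001]
```

View pics/w3.png

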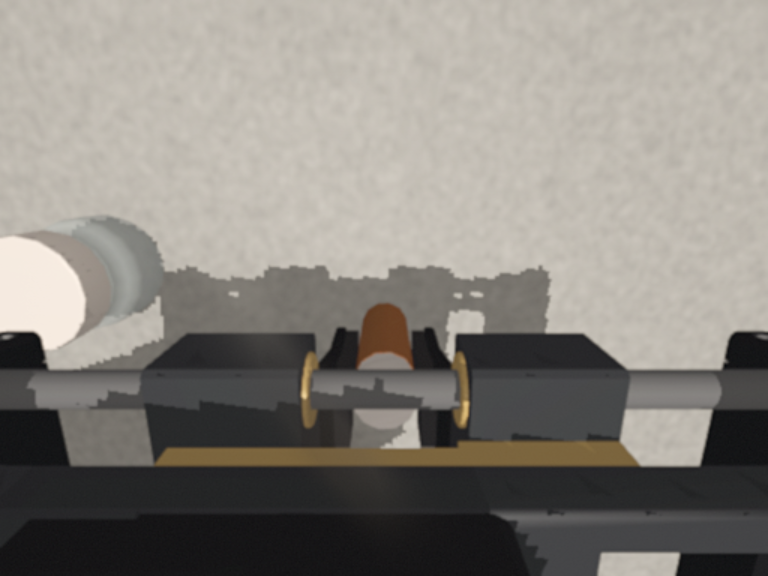

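Emit:
servo_tool(moves="0 0 -0.03 0 0 0 1;0 0 -0.03 0 0 0 1;0 0 -0.03 0 0 0 1;0 0 -0.03 0 0 0 1;0 0 -0.02 0 0 0 1;-0.03 0 0 0 0 0 1;-0.035 0 0 0 0 0 1;-0.035 0 0 0 0 0 1;-0.035 0 0 0 0 0 1;-0.035 0 0 0 0 0 1;-0.035 0 0 0 0 0 1;-0.03 0 0 0 0 0 1;-0.02 0 0 0 0 0 1;0 0 0 0 0 0 1;0 0 0 0 0 0 1", squeeze=20)

```text
time_s: 6.22
tool_pos: [0.6279, 0.0554, 0.1936]
tool_rot: [180.0, -0.1, 99.0]
force: [0.3, 0.6, -0.2]
grip_width: 0.021
```

```bash
python3 -c "
from h import *
to([.5807,.1246,.2],98.7)
look('w4')"
```

```text
t 6.22 pos [0.6279 0.0554 0.1936] rot [ 1.7999e+02 -6.0000e-02  9.9030e+01] F [ 0.31  0.61 -0.17] w 0.0210 | shift tool mm [ 75.8 -35.7  -6.3] turn fs [ 0.    -0.002  0.012]
```

View pics/w4.png

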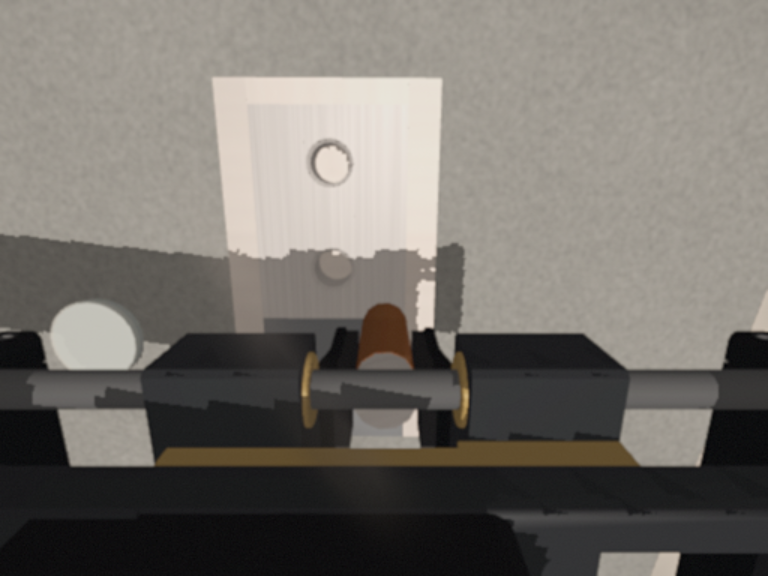

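The bores are at about (330,162) and (334,266), and the incubator's edges line up with the tool. The dish at (97,335) is untouched.

Run:
```python
from h import *
o,d=pickle.load(open('w4.pkl','rb'))
cv2.imwrite("pics/w4c.png",cv2.resize(d["img"][85:215,180:290,::-1],None,fx=6,fy=4.6 if 0 else 6,interpolation=cv2.INTER_CUBIC)[:600*2:1][:780])
p=cloud(d)
for px in((330,162),(334,266)): print(ray(d,px,.06))
m=(d["range_z"]>0)&(abs(p[...,2]-.06)<.004);m[230:]=0
q=p[m];print(np.median(q[:,2]),cv2.minAreaRect((q[:,:2]*1000).astype(np.float32)),q[:,1].max())
print(d["range_z"][100:116,220])
```

```text
[0.58150923 0.12466215 0.06      ]
[0.59256413 0.05746462 0.06      ]
0.060133932635877074 ((586.5032958984375, 87.15240478515625), (140.6886749267578, 174.80105590820312), 8.802403450012207) 0.18397502999317478
[0.29458818 0.29495552 0.29550344 0.2970908  0.29592356 0.2965598
 0.29795775 0.29801407 0.29745454 0.2971232  0.29978138 0.2996665
 0.29872835 0.2983631  0.2997651  0.30105102]
```

View pics/w4c.png

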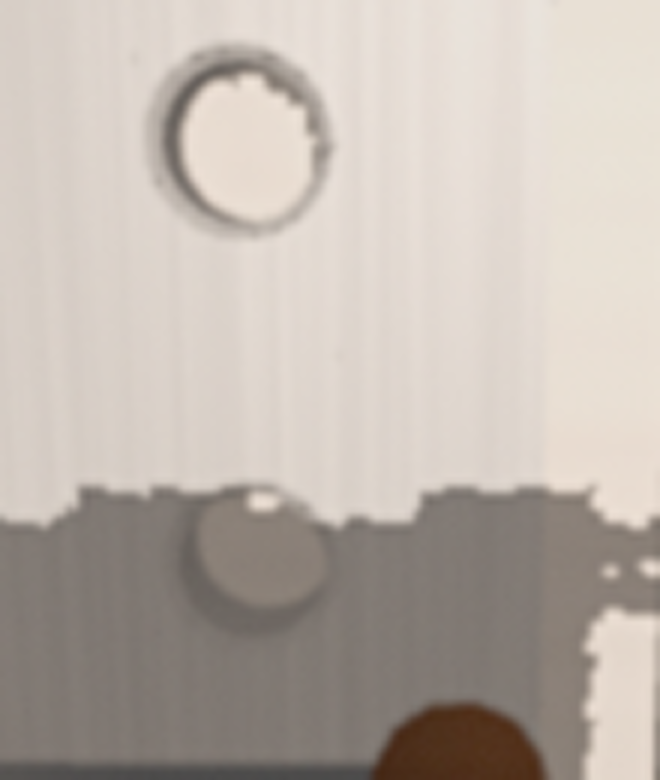

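Run:
```python
from h import *
o,d=pickle.load(open('w4.pkl','rb'))
d2=dict(d);d2["T"]=d["hand_eye"];p=cloud(d2)
m=(d["range_z"]>0)&(abs(p[...,2]+.0263)<.006)&(abs(p[...,1])<.0135)&(abs(p[...,0])<.02)
q=p[m];print(len(q),q.mean(0),q.min(0),q.max(0),cv2.minEnclosingCircle((q[:,:2]*1000).astype(np.float32)))
# amber profile
im=d["img"].astype(int);m=(im[...,0]-im[...,2]>40)&(d["range_z"]>0)&(abs(p[...,1])<.02)&(p[...,2]<.06)
q=p[m];print(len(q),q.min(0),q.max(0))
for zz in(0,.01,.02,.03,.04): 
    t=q[abs(q[:,2]-zz)<.005]
    if len(t): print(zz,t.min(0),t.max(0))
print(ray({**d,"T":d["hand_eye"]},(384.5,304),.0487))
to([.5815,.1246,.15],98.75)
```

```text
522 [-5.04427887e-03  6.83427324e-05 -2.58202245e-02] [-0.01231659 -0.01327943 -0.03229083] [ 0.00908138  0.01348036 -0.02034457] ((0.26767903566360474, 0.17333446443080902), 15.633766174316406)
3215 [ 0.00033043 -0.0199539  -0.09008878] [0.0357327  0.01999471 0.04631902]
0 [ 0.00033043 -0.01053046 -0.00499324] [0.0089146  0.0099972  0.00499989]
0.01 [ 0.00143767 -0.01026792  0.00505096] [0.00927776 0.00994924 0.01490504]
0.02 [ 0.00183884 -0.0100166   0.01507638] [0.00904342 0.00943968 0.02494631]
0.03 [ 0.00202223 -0.00996469  0.02515667] [0.00889434 0.00921495 0.03490412]
0.04 [ 0.00257986 -0.00956538  0.03501451] [0.00895933 0.00899144 0.04476688]
[ 0.00718161 -0.00012441  0.0487    ]
t 6.27 pos [0.6279 0.055  0.1937] rot [ 1.800e+02 -1.000e-02  9.904e+01] F [ 0.39 -0.72 -0.16] w 0.0210 | shift tool mm [ 76.  -34.9  43.7] turn fs [ 0.   -0.    0.01]
```

Emit:
servo_tool(moves="0.02 -0.01 0 0 0 0.005 1;0.025 -0.012 0.01 0 0 0.005 1;0.02 -0.01 0.02 0 0 0 1;0.012 -0.003 0.015 0 0 0 1;0 0 0.015 0 0 0 1;0 0 0 0 0 0 1")

```text
time_s: 6.77
tool_pos: [0.5783, 0.1393, 0.1324]
tool_rot: [179.8, -0.3, 99.4]
force: [0.2, -0.9, -0.4]
grip_width: 0.0211
```

```bash
python3 -c "
from h import *
to([.5812,.1265,.0837],98.75)"
```

```text
t 6.77 pos [0.5783 0.1393 0.1324] rot [179.83  -0.25  99.38] F [ 0.16 -0.9  -0.35] w 0.0211 | shift tool mm [-13.3   0.6  48.6] turn fs [ 0.006 -0.009  0.022]
```

Emit:
servo_tool(moves="-0.012 0.001 0 0.005 -0.008 0.02 1;0 0 0 0 0 0 1;0 0 0 0 0 0 1")

```text
time_s: 7.02
tool_pos: [0.5811, 0.1309, 0.1332]
tool_rot: [180.0, -0.1, 99.1]
force: [-0.9, 0.7, -0.2]
grip_width: 0.0214
```

```bash
python3 -c "
from h import *
to([.5812,.1265,.0837],98.75)"
```

```text
t 7.02 pos [0.5811 0.1309 0.1332] rot [ 1.7999e+02 -6.0000e-02  9.9110e+01] F [-0.93  0.68 -0.23] w 0.0214 | shift tool mm [-4.4 -0.6 49.5] turn fs [ 0.    -0.002  0.013]
```

Emit:
servo_tool(moves="-0.004 -0.0005 0 0 0 0.01 1;0 0 0.01 0 0 0 1;0 0 0.008 0 0 0 1;0 0 0 0 0 0 1;0 0 0 0 0 0 1")

```text
time_s: 7.43
tool_pos: [0.5842, 0.1239, 0.1164]
tool_rot: [179.7, -0.1, 98.5]
force: [-0.2, -0.5, -0.2]
grip_width: 0.0209
```

```bash
python3 -c "
from h import *
to([.5812,.1265,.0837],98.75)
look('w5')"
```

```text
t 7.43 pos [0.5842 0.1239 0.1164] rot [ 1.7968e+02 -5.0000e-02  9.8520e+01] F [-0.2  -0.5  -0.21] w 0.0209 | shift tool mm [ 2.9 -2.8 32.7] turn fs [ 0.011 -0.002 -0.008]
```

View pics/w5.png

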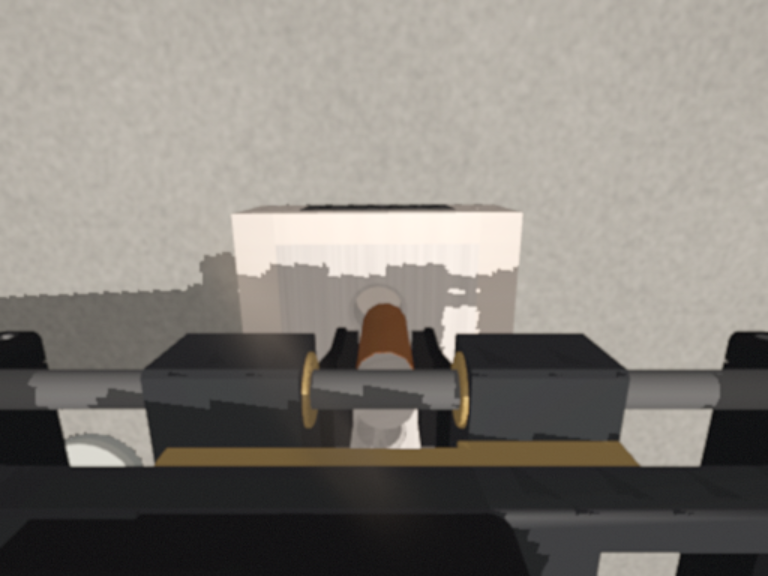

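The bore (378,300) is just ahead and left of the vial (384,320), which agrees with the computed 3 mm offsets.

Emit:
servo_tool(moves="0.003 -0.003 0 0.01 0 -0.008 1;0 0 0 0 0 0 1;0 0 0 0 0 0 1")

```text
time_s: 7.73
tool_pos: [0.5802, 0.1266, 0.1162]
tool_rot: [-180.0, -0.0, 98.8]
force: [-0.0, -0.1, 0.1]
grip_width: 0.0212
```

```bash
python3 -c "
from h import *
to([.5812,.1265,.0837],98.75)"
```

```text
t 7.73 pos [0.5802 0.1266 0.1162] rot [-1.7996e+02 -5.0000e-02  9.8760e+01] F [-0.05 -0.07  0.08] w 0.0212 | shift tool mm [-0.2  1.  32.5] turn fs [-0.002 -0.002  0.   ]
```

Emit:
servo_tool(moves="0 0.001 0.004 0 0 0 1;0 0 0.005 0 0 0 1;0 0 0.005 0 0 0 1;0 0 0.005 0 0 0 1;0 0 0 0 0 0 1")

```text
time_s: 8.15
tool_pos: [0.5813, 0.1273, 0.0958]
tool_rot: [-180.0, -0.1, 98.8]
force: [-0.3, -1.3, -0.5]
grip_width: 0.0213
```

```bash
python3 -c "
from h import *
to([.5812,.1265,.0837],98.75)"
```

```text
t 8.15 pos [0.5813 0.1273 0.0958] rot [-1.7999e+02 -6.0000e-02  9.8820e+01] F [-0.31 -1.3  -0.49] w 0.0213 | shift tool mm [-0.8 -0.2 12.1] turn fs [-0.    -0.002  0.002]
```

Going in without contact (bottom at about z 0.047). I continue gently to the floor.

Emit:
servo_tool(moves="0 0 0.004 0 0 0 1;0 0 0.003 0 0 0 1;0 0 0.003 0 0 0 1;0 0 0.002 0 0 0 1;0 0 0.001 0 0 0 1;0 0 0 0 0 0 1")

```text
time_s: 8.65
tool_pos: [0.5817, 0.1273, 0.084]
tool_rot: [-180.0, -0.1, 98.8]
force: [0.2, 0.3, -0.8]
grip_width: 0.0213
```

```bash
python3 -c "
from h import *
to([.5812,.1265,.0837],98.75)"
```

```text
t 8.65 pos [0.5817 0.1273 0.084 ] rot [-1.7999e+02 -1.2000e-01  9.8800e+01] F [ 0.22  0.34 -0.81] w 0.0213 | shift tool mm [-0.7 -0.7  0.3] turn fs [-0.    -0.004  0.002]
```

Practically on the floor. I open the jaws and lift away.

Emit:
servo_tool(moves="0 0 0 0 0 0 0.4;0 0 0 0 0 0 0.2;0 0 0 0 0 0 0.1;0 0 0 0 0 0 0.1;0 0 -0.01 0 0 0 0.1;0 0 -0.02 0 0 0 0.1;0 0 -0.03 0 0 0 0;0 0 -0.03 0 0 0 -0.3;0 0 -0.03 0 0 0 -1;0 0 0 0 0 0 -1")

```text
time_s: 9.48
tool_pos: [0.5803, 0.1264, 0.2088]
tool_rot: [-179.7, -0.0, 98.8]
force: [0.6, -0.2, 0.5]
grip_width: 0.0564
```

```bash
python3 -c "
from h import *
to([.5812,.1265,.0837],98.75)
o,d=look('w6')
print(seg(d,.10,.13,(.5815,.1246)))
"
```

```text
t 9.48 pos [0.5803 0.1264 0.2088] rot [-1.7972e+02 -1.0000e-02  9.8760e+01] F [ 0.6  -0.16  0.47] w 0.0564 | shift tool mm [-1.000e-01  1.600e+00  1.251e+02] turn fs [-0.01 -0.    0.  ]
(array([0.582 , 0.1263, 0.1096]), 458, array([582.3, 125.4]), 11.0)
```

View pics/w6.png

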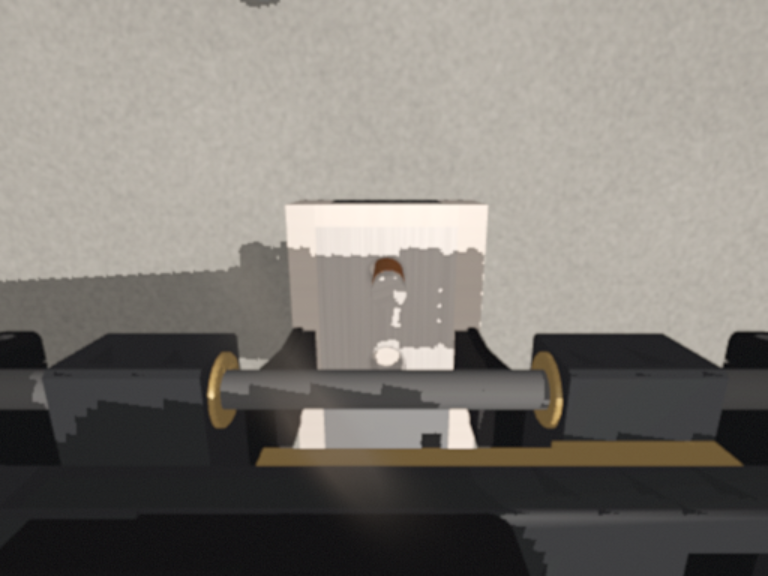

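Vial A is home: its cap is at z 0.1096 against an expected 0.110, and it's upright in the bore. Next, vial B, with the jaws turned across the line to the green decoy.

Emit:
servo_tool(moves="-0.02 -0.001 0 0 0 0 -1;-0.035 -0.001 0 0 0 0 -1;-0.035 -0.001 0 0 0 0 -1;-0.035 -0.001 0 0 0 0 -1;-0.035 -0.001 0 0 0 0 -1;-0.035 -0.001 0 0 0 0 -1;-0.035 -0.001 0 0 0 0 -1;-0.035 -0.001 0 0 0 0 -1;-0.035 -0.001 0 0 0 0 -1;-0.035 -0.001 0 0 0 0 -1;-0.035 -0.001 0 0 0 0 -1;-0.025 -0.001 0 0 0 0 -1;-0.015 0 0 0 0 0 -1;0 0 0 0 0 0 -1")

```text
time_s: 10.7
tool_pos: [0.6276, -0.2921, 0.1935]
tool_rot: [-178.6, -0.4, 99.4]
force: [-1.4, -0.6, -0.4]
grip_width: 0.087
```

Emit:
servo_tool(moves="0 0 0 0 0 0.2 -1;0 0 0 0 0 0.22 -1;0 0 0 0 0 0.22 -1;0 0 0 0 0 0.22 -1;0 0 0 0 0 0.22 -1;0 0 0 0 0 0.22 -1;0 0 0 0 0 0.22 -1;0 0 0 0 0 0.22 -1;0 0 0 0 0 0.22 -1;0 0 0 0 0 0.12 -1;0 0 0 0 0 0 -1;0 0 0 0 0 0 -1")

```text
time_s: 11.7
tool_pos: [0.6242, -0.2755, 0.1829]
tool_rot: [-177.7, 1.2, 37.4]
force: [0.1, 0.8, -0.5]
grip_width: 0.0868
```

```bash
python3 -c "
from h import *
to([.627,-.2855,.15],37)
o,d=look('w7')
print(seg(d,.068,.085,(.627,-.2855)))
"
```

```text
t 11.70 pos [ 0.6242 -0.2755  0.1829] rot [-177.72    1.19   37.38] F [ 0.07  0.75 -0.49] w 0.0868 | shift tool mm [-3.1 10.9 32.5] turn fs [-0.079  0.042  0.012]
(array([ 0.6273, -0.286 ,  0.0748]), 416, array([ 626.9, -286.3]), 10.9)
```

View pics/w7.png

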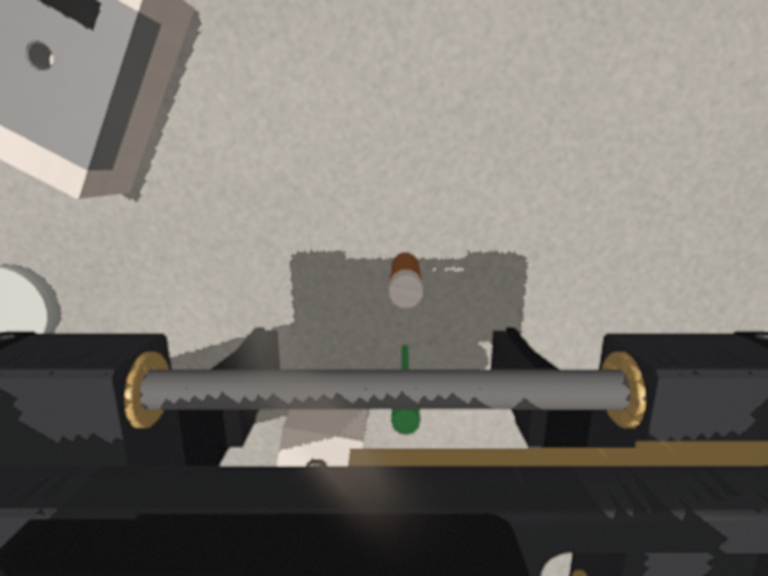

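Vial B's cap is at (405,290); the green stylus (405,420) is behind it, clear of the jaw line. Now I level and centre.

Emit:
servo_tool(moves="-0.003 0.009 0.01 -0.07 0.04 0.01 -1;0 0 0.01 0 0 0 -1;0 0 0 0 0 0 -1;0 0 0 0 0 0 -1")

```text
time_s: 12.08
tool_pos: [0.6272, -0.2815, 0.1612]
tool_rot: [-179.6, -0.0, 37.5]
force: [-0.1, -0.5, -0.3]
grip_width: 0.0869
```

```bash
python3 -c "
from h import *
to([.627,-.286,.048],37)
o,d=pickle.load(open('w7.pkl','rb'));print(ray(d,(40,55),.06))
"
```

```text
t 12.08 pos [ 0.6272 -0.2815  0.1612] rot [-1.796e+02 -4.000e-02  3.750e+01] F [-0.15 -0.47 -0.27] w 0.0869 | shift tool mm [ -3.    4.3 113.2] turn fs [-0.014 -0.001  0.017]
[ 0.60543539 -0.02952335  0.06      ]
```

Emit:
servo_tool(moves="-0.002 0.004 0.01 -0.014 0 0.015 -1;0 0 0.02 0 0 0 -1;0 0 0.02 0 0 0 -1;0 0 0.018 0 0 0 -1;0 0 0.01 0 0 0 -1;0 0 0 0 0 0 -1;0 0 0 0 0 0 -1")

```text
time_s: 12.67
tool_pos: [0.6298, -0.2865, 0.0794]
tool_rot: [179.9, -0.1, 37.1]
force: [-0.8, 0.4, 0.6]
grip_width: 0.0868
```

```bash
python3 -c "
from h import *
to([.627,-.286,.048],37)
"
```

```text
t 12.67 pos [ 0.6298 -0.2865  0.0794] rot [ 1.7991e+02 -6.0000e-02  3.7140e+01] F [-0.8   0.38  0.62] w 0.0868 | shift tool mm [-1.9 -2.2 31.4] turn fs [ 0.003 -0.002  0.005]
```

Emit:
servo_tool(moves="-0.002 -0.002 0.01 0 0 0 -1;0 0 0.01 0 0 0 -1;0 0 0.008 0 0 0 -1;0 0 0.003 0 0 0 -1;0 0 0 0 0 0 -1;0 0 0 0 0 0 0")

```text
time_s: 13.17
tool_pos: [0.6284, -0.2872, 0.0481]
tool_rot: [179.7, -0.2, 37.2]
force: [-0.1, -0.4, -0.2]
grip_width: 0.085
```

```bash
python3 -c "
from h import *
to([.627,-.286,.048],37)
"
```

```text
t 13.17 pos [ 0.6284 -0.2872  0.0481] rot [179.7   -0.18  37.15] F [-0.06 -0.4  -0.24] w 0.0850 | shift tool mm [-0.4 -1.8  0.1] turn fs [ 0.011 -0.006  0.005]
```

Emit:
servo_tool(moves="0 -0.002 0 0.01 -0.006 0 0.2;0 0 0 0 0 0 0.3;0 0 0 0 0 0 0.4;0 0 0 0 0 0 1;0 0 0 0 0 0 1;0 0 0 0 0 0 1;0 0 0 0 0 0 1;0 0 0 0 0 0 1;0 0 0 0 0 0 1;0 0 0 0 0 0 1;0 0 0 0 0 0 1;0 0 0 0 0 0 1;0 0 0 0 0 0 1;0 0 0 0 0 0 1", squeeze=20)

```text
time_s: 14.33
tool_pos: [0.6285, -0.286, 0.0503]
tool_rot: [179.8, -0.1, 37.2]
force: [-0.4, -0.5, -0.5]
grip_width: 0.0212
```

```bash
cat >> h.py <<'E'
def invial(d):
    p=cloud({**d,"T":d["hand_eye"]});im=d["img"].astype(int)
    m=(im[...,0]-im[...,2]>40)&(d["range_z"]>0)&(abs(p[...,1])<.02)
    q=p[m]
    for zz in(0,.02,.04):
        t=q[abs(q[:,2]-zz)<.005]; print("vial axis x %.4f y %.4f"%(np.percentile(t[:,0],97)-.011,(t[:,1].min()+t[:,1].max())/2))
E
python3 -c "
from h import *
to([.627,-.286,.2],37)
o,d=look('w8');invial(d)
o,d=pickle.load(open('w4.pkl','rb'));invial(d)
"
```

```text
t 14.33 pos [ 0.6285 -0.286   0.0503] rot [ 1.7985e+02 -1.1000e-01  3.7160e+01] F [-0.39 -0.54 -0.47] w 0.0212 | shift tool mm [  -0.9   -0.5 -149.7] turn fs [ 0.005 -0.004  0.006]
vial axis x -0.0021 y 0.0009
vial axis x -0.0021 y 0.0006
vial axis x -0.0021 y 0.0004
vial axis x -0.0023 y -0.0003
vial axis x -0.0022 y -0.0003
vial axis x -0.0023 y -0.0003
```

View pics/w8.png

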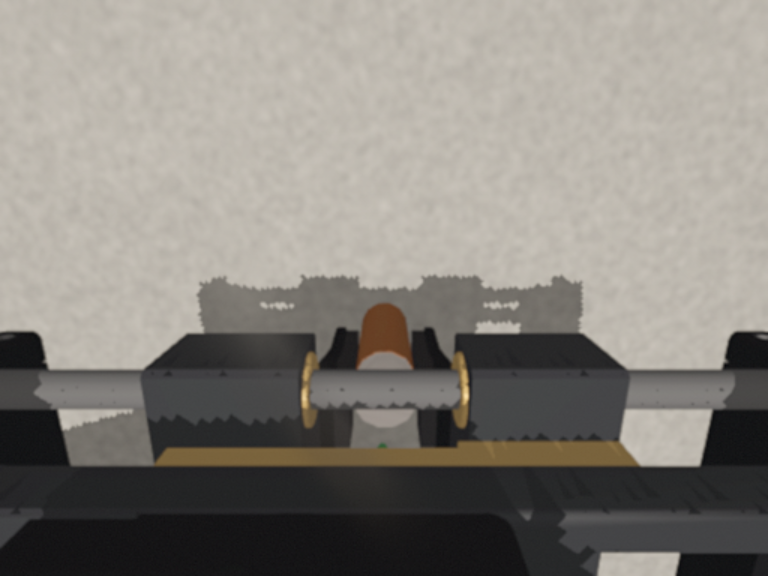

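Emit:
servo_tool(moves="0 0 -0.02 0 0 0 1;0 0 -0.03 0 0 0 1;0 0 -0.03 0 0 0 1;0 0 -0.03 0 0 0 1;0 0 -0.025 0 0 0 1;0 0 0 0 0 -0.2 1;0 0 0 0 0 -0.22 1;0 0 0 0 0 -0.22 1;0 0 0 0 0 -0.22 1;0 0 0 0 0 -0.22 1;0 0 0 0 0 -0.22 1;0 0 0 0 0 -0.22 1;0 0 0 0 0 -0.22 1;0 0 0 0 0 -0.22 1;0 0 0 0 0 -0.1 1;0 0 0 0 0 0 1;0 0 0 0 0 0 1")

```text
time_s: 15.8
tool_pos: [0.6254, -0.2859, 0.1897]
tool_rot: [-179.9, -0.0, 98.9]
force: [-0.2, 1.0, -1.0]
grip_width: 0.0212
```

```bash
python3 -c "
from h import *
to([.5919,.058,.19],98.75)
"
```

```text
t 15.80 pos [ 0.6254 -0.2859  0.1897] rot [-1.7988e+02 -2.0000e-02  9.8940e+01] F [-0.16  0.97 -1.01] w 0.0212 | shift tool mm [ 3.45e+02  2.03e+01 -2.00e-01] turn fs [-0.004 -0.001  0.006]
```

Emit:
servo_tool(moves="0.02 0.002 0 0 0 0 1;0.035 0.002 0 0 0 0 1;0.035 0.002 0 0 0 0 1;0.035 0.002 0 0 0 0 1;0.035 0.002 0 0 0 0 1;0.035 0.002 0 0 0 0 1;0.035 0.002 0 0 0 0 1;0.025 0.002 0 0 0 0 1;0.015 0.002 0 0 0 0 1;0 0 0 0 0 0 1;0 0 0 0 0 0 1")

```text
time_s: 16.72
tool_pos: [0.6004, -0.0082, 0.1867]
tool_rot: [-179.7, 0.2, 97.5]
force: [0.9, -0.7, 0.6]
grip_width: 0.0218
```

```bash
python3 -c "
from h import *
to([.5919,.058,.19],98.75)
o,d=look('w9');invial(d)
cv2.imwrite('pics/w9c.png',cv2.resize(d['img'][60:230,190:320,::-1],None,fx=4,fy=3.5 if 0 else 4,interpolation=cv2.INTER_CUBIC)[:600])
"
```

```text
t 16.72 pos [ 0.6004 -0.0082  0.1867] rot [-179.71    0.19   97.47] F [ 0.93 -0.74  0.62] w 0.0218 | shift tool mm [66.7  0.1 -3.5] turn fs [-0.01   0.007 -0.045]
vial axis x -0.0026 y -0.0002
vial axis x -0.0027 y -0.0002
vial axis x -0.0026 y -0.0003
```

View pics/w9.png

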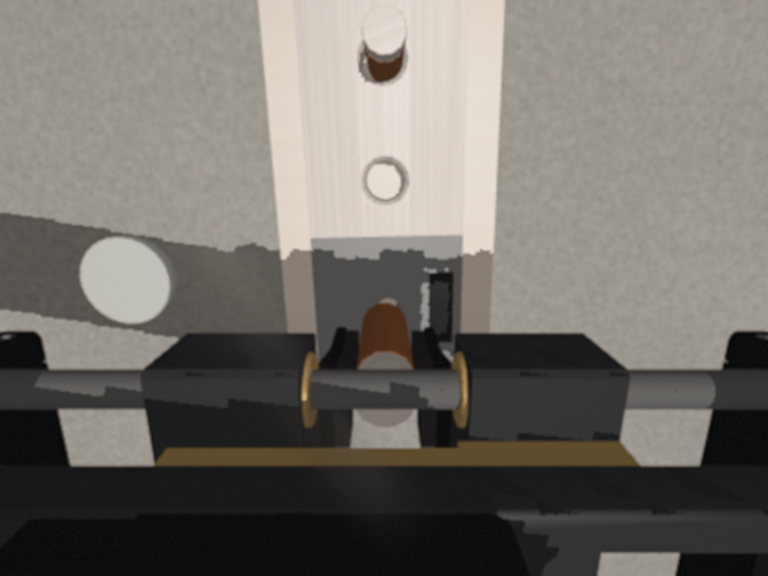

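View pics/w9c.png

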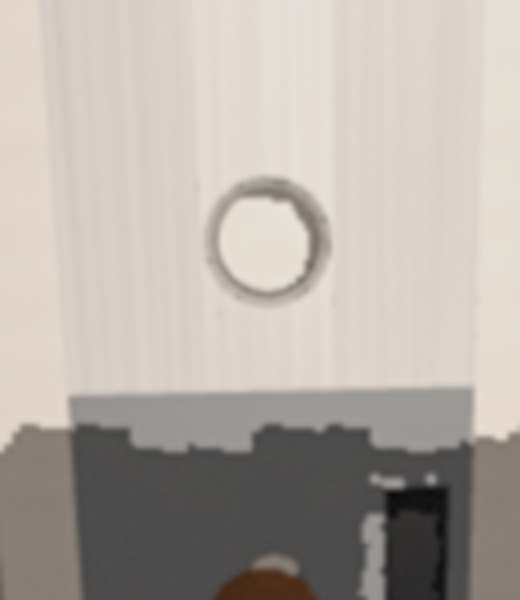

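```bash
python3 -c "
from h import *
o,d=pickle.load(open('w9.pkl','rb'));b=ray(d,(385.7,180),.06);print(b)
t=b+.0024*np.array([-.152,.988,0]);print(t)
to([t[0],t[1],.125],98.75)
"
```

```text
[0.59221025 0.05532476 0.06      ]
[0.59184545 0.05769596 0.06      ]
t 16.77 pos [ 0.6005 -0.0082  0.1866] rot [-1.7971e+02  1.6000e-01  9.7460e+01] F [ 0.31  0.93 -0.11] w 0.0210 | shift tool mm [66.6  0.3 61.5] turn fs [-0.01   0.005 -0.045]
```

Bore B at (0.592, 0.0553) agrees with 70 mm from bore A. Moving over it.

Emit:
servo_tool(moves="0.015 0 0 -0.005 0.002 -0.02 1;0.02 0 0.01 -0.005 0.002 -0.025 1;0.015 0 0.02 0 0 0 1;0.008 0 0.018 0 0 0 1;0 0 0.008 0 0 0 1;0 0 0 0 0 0 1;0 0 0 0 0 0 1")

```text
time_s: 17.35
tool_pos: [0.5918, 0.0479, 0.1268]
tool_rot: [179.9, 0.1, 98.2]
force: [0.1, 0.4, 0.9]
grip_width: 0.0211
```

```bash
python3 -c "
from h import *
to([.5918,.0577,.115],98.75)
"
```

```text
t 17.35 pos [0.5918 0.0479 0.1268] rot [1.7992e+02 1.2000e-01 9.8190e+01] F [0.11 0.37 0.87] w 0.0211 | shift tool mm [ 9.7  1.4 11.8] turn fs [ 0.003  0.004 -0.019]
```

Emit:
servo_tool(moves="0.009 0.001 0.004 0 0.004 -0.019 1;0 0 0.004 0 0 0 1;0 0 0 0 0 0 1;0 0 0 0 0 0 1")

```text
time_s: 17.68
tool_pos: [0.5931, 0.0558, 0.1201]
tool_rot: [179.7, 0.0, 98.6]
force: [0.1, 0.0, -0.5]
grip_width: 0.0214
```

```bash
python3 -c "
from h import *
to([.5918,.0577,.115],98.75)
"
```

```text
t 17.68 pos [0.5931 0.0558 0.1201] rot [1.7974e+02 3.0000e-02 9.8610e+01] F [ 0.13  0.   -0.52] w 0.0214 | shift tool mm [ 2.  -1.   5.1] turn fs [ 0.009  0.001 -0.005]
```

Emit:
servo_tool(moves="0.002 -0.001 0 0.008 0 0 1;0 0 0 0 0 0 1;0 0 0.004 0 0 0 1;0 0 0.004 0 0 0 1;0 0 0.004 0 0 0 1;0 0 0.004 0 0 0 1;0 0 0 0 0 0 1")

```text
time_s: 18.27
tool_pos: [0.5926, 0.0568, 0.1042]
tool_rot: [179.9, 0.0, 98.5]
force: [-0.0, 0.4, -0.3]
grip_width: 0.0211
```

```bash
python3 -c "
from h import *
to([.5918,.0577,.085],98.75)
"
```

```text
t 18.27 pos [0.5926 0.0568 0.1042] rot [1.7986e+02 2.0000e-02 9.8500e+01] F [-0.01  0.39 -0.33] w 0.0211 | shift tool mm [ 1.  -0.7 19.2] turn fs [ 0.005  0.001 -0.009]
```

Emit:
servo_tool(moves="0.001 -0.001 0.004 0.004 0 -0.008 1;0 0 0.004 0 0 0 1;0 0 0.004 0 0 0 1;0 0 0.003 0 0 0 1;0 0 0.002 0 0 0 1;0 0 0.001 0 0 0 1;0 0 0 0 0 0 1")

```text
time_s: 18.85
tool_pos: [0.5919, 0.0575, 0.0855]
tool_rot: [180.0, 0.0, 98.7]
force: [0.5, -0.3, 0.6]
grip_width: 0.021
```

```bash
python3 -c "
from h import *
to([.5918,.0577,.085],98.75)
"
```

```text
t 18.85 pos [0.5919 0.0575 0.0855] rot [1.7995e+02 2.0000e-02 9.8750e+01] F [ 0.49 -0.32  0.64] w 0.0210 | shift tool mm [ 0.3 -0.1  0.5] turn fs [ 0.002  0.001 -0.   ]
```

Emit:
servo_tool(moves="0 0 0.001 0 0 0 1;0 0 0 0 0 0 0.4;0 0 0 0 0 0 0.2;0 0 0 0 0 0 0.1;0 0 0 0 0 0 0.1;0 0 -0.01 0 0 0 0.1;0 0 -0.02 0 0 0 0.1;0 0 -0.03 0 0 0 0;0 0 -0.03 0 0 0 -0.3;0 0 -0.03 0 0 0 -0.3;0 0 0 0 0 0 -0.3;0 0 0 0 0 0 -0.3")

```text
time_s: 19.85
tool_pos: [0.5907, 0.0569, 0.2111]
tool_rot: [-179.9, 0.1, 98.7]
force: [-0.7, 0.7, -1.5]
grip_width: 0.0549
```

```bash
python3 -c "
from h import *
to([.475,-.32,.2],98.75)
o,d=look('w10')
print(seg(d,.10,.13,(.592,.0554)),seg(d,.10,.13,(.582,.125)))
"
```

```text
t 19.85 pos [0.5907 0.0569 0.2111] rot [-1.799e+02  8.000e-02  9.869e+01] F [-0.67  0.69 -1.49] w 0.0549 | shift tool mm [-355.1 -171.3   11.9] turn fs [-0.003  0.003 -0.002]
(array([0.5923, 0.0558, 0.1096]), 458, array([592.5,  54.9]), 11.0) (array([0.5822, 0.1253, 0.1101]), 507, array([582.1, 125.1]), 10.8)
```

View pics/w10.png

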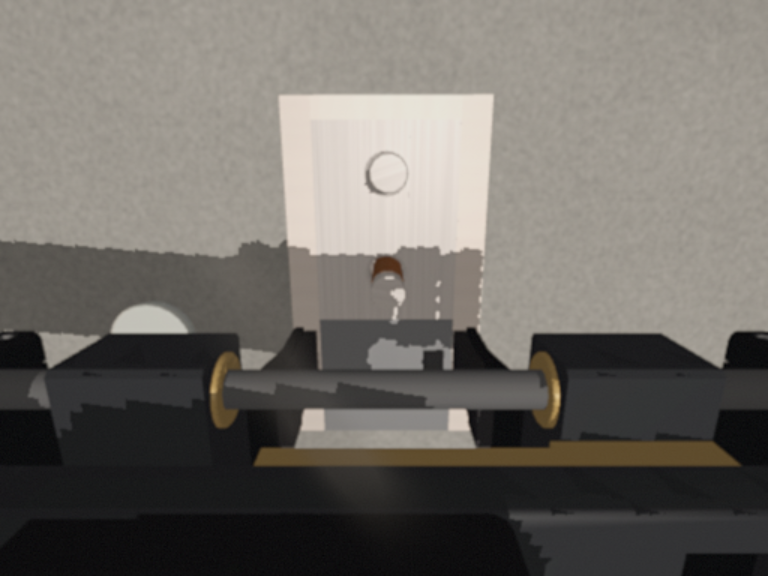

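Both vials are home (cap tops at 0.1101 and 0.1096, upright). Now to the stylus.

Emit:
servo_tool(moves="-0.02 -0.01 0 0 0 0 -0.3;-0.034 -0.017 0 0 0 0 -0.3;-0.034 -0.017 0 0 0 0 -0.3;-0.034 -0.017 0 0 0 0 -0.3;-0.034 -0.017 0 0 0 0 -0.3;-0.034 -0.017 0 0 0 0 -0.3;-0.034 -0.017 0 0 0 0 -0.3;-0.034 -0.017 0 0 0 0 -0.3;-0.034 -0.017 0 0 0 0 -0.3;-0.03 -0.015 0 0 0 0 -0.3;-0.015 -0.007 0 0 0 0 -0.3;0 0 0 0 0 0 -0.3;0 0 0 0 0 0 -0.3")

```text
time_s: 20.98
tool_pos: [0.465, -0.3124, 0.1995]
tool_rot: [-179.0, -0.3, 99.0]
force: [-0.1, 0.3, 0.2]
grip_width: 0.0563
```

```bash
python3 -c "
from h import *
to([.475,-.32,.2],98.75)
o,d=look('w11')
print(seg(d,.108,.125,(.475,-.32)))
"
```

```text
t 20.98 pos [ 0.465  -0.3124  0.1995] rot [-179.04   -0.26   99.03] F [-0.05  0.33  0.19] w 0.0563 | shift tool mm [-9.   8.6 -0.7] turn fs [-0.033 -0.009  0.01 ]
(array([ 0.4742, -0.32  ,  0.1147]), 347, array([ 474.2, -320.6]), 9.0)
```

View pics/w11.png

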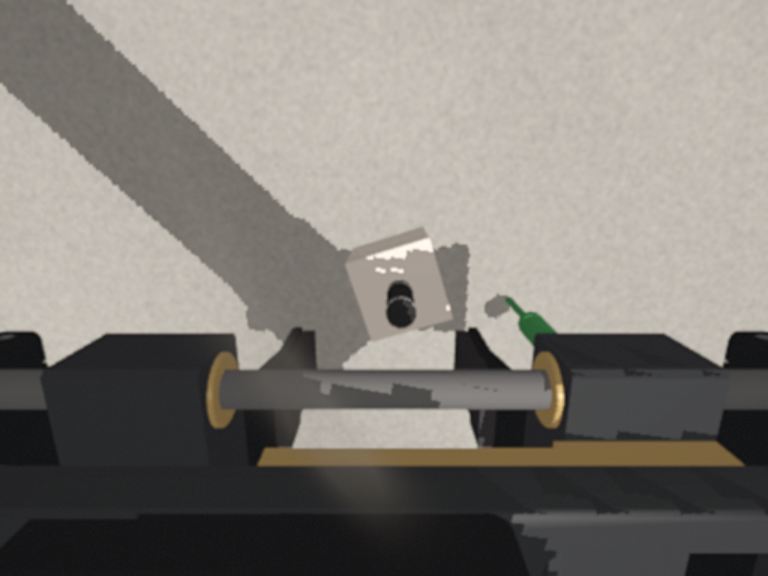

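The black handle is at (400,310) in the stand; green (540,325) is outside the right finger. Aligning, then descending.

Emit:
servo_tool(moves="-0.007 0.008 0.005 -0.03 -0.009 0.01 -0.3;0 0 0.01 0 0 0 -0.3;0 0 0.01 0 0 0 -0.3;0 0 0 0 0 0 -0.3;0 0 0 0 0 0 -0.3")

```text
time_s: 21.45
tool_pos: [0.4781, -0.3107, 0.1694]
tool_rot: [-179.9, -0.2, 99.4]
force: [-0.4, -0.2, 0.3]
grip_width: 0.0568
```

```bash
python3 -c "
from h import *
to([.4743,-.3203,.083],98.75)
"
```

```text
t 21.45 pos [ 0.4781 -0.3107  0.1694] rot [-179.92   -0.21   99.38] F [-0.45 -0.23  0.3 ] w 0.0568 | shift tool mm [-9.2 -5.2 86.4] turn fs [-0.003 -0.007  0.022]
```

Emit:
servo_tool(moves="-0.009 -0.004 0.005 0 -0.006 0.02 -0.3;0 0 0.01 0 0 0 -0.3;0 0 0 0 0 0 -0.3;0 0 0 0 0 0 -0.3")

```text
time_s: 21.78
tool_pos: [0.4759, -0.3196, 0.1522]
tool_rot: [-179.9, -0.1, 98.9]
force: [-0.8, -0.5, 0.2]
grip_width: 0.0565
```

```bash
python3 -c "
from h import *
to([.4743,-.3203,.083],98.75)
"
```

```text
t 21.78 pos [ 0.4759 -0.3196  0.1522] rot [-1.7987e+02 -6.0000e-02  9.8900e+01] F [-0.82 -0.53  0.24] w 0.0565 | shift tool mm [-0.5 -1.5 69.3] turn fs [-0.005 -0.002  0.005]
```

Emit:
servo_tool(moves="0 -0.001 0.01 0 0 0 -0.3;0 0 0.015 0 0 0 -0.3;0 0 0.015 0 0 0 -0.3;0 0 0.012 0 0 0 -0.3;0 0 0.006 0 0 0 -0.3;0 0 0 0 0 0 -0.3;0 0 0 0 0 0 -0.3")

```text
time_s: 22.37
tool_pos: [0.4747, -0.3204, 0.0904]
tool_rot: [-180.0, -0.0, 98.9]
force: [-0.1, -1.1, 0.3]
grip_width: 0.0564
```

```bash
python3 -c "
from h import *
to([.4743,-.3203,.083],98.75)
"
```

```text
t 22.37 pos [ 0.4747 -0.3204  0.0904] rot [-1.7996e+02 -2.0000e-02  9.8850e+01] F [-0.11 -1.08  0.34] w 0.0564 | shift tool mm [ 0.2 -0.3  7.4] turn fs [-0.001 -0.001  0.004]
```

Emit:
servo_tool(moves="0 0 0.004 0 0 0 -0.3;0 0 0.002 0 0 0 -0.3;0 0 0 0 0 0 0.3;0 0 0 0 0 0 1;0 0 0 0 0 0 1;0 0 0 0 0 0 1;0 0 0 0 0 0 1;0 0 0 0 0 0 1;0 0 0 0 0 0 1;0 0 0 0 0 0 1;0 0 0 0 0 0 1;0 0 0 0 0 0 1", squeeze=15)

```text
time_s: 23.37
tool_pos: [0.4765, -0.3216, 0.0868]
tool_rot: [179.8, 0.1, 98.9]
force: [0.6, -0.3, -0.1]
grip_width: 0.0177
```

```bash
python3 -c "
from h import *
to([.4743,-.3203,.083],98.75)
"
```

```text
t 23.37 pos [ 0.4765 -0.3216  0.0868] rot [1.7978e+02 1.3000e-01 9.8860e+01] F [ 0.64 -0.3  -0.05] w 0.0177 | shift tool mm [ 1.6 -2.   3.8] turn fs [0.008 0.005 0.004]
```

Gripped (17.7 mm). Squeeze harder and draw it straight up.

Emit:
servo_tool(moves="0 0 0 0 0 0 1;0 0 0 0 0 0 1;0 0 -0.005 0 0 0 1;0 0 -0.008 0 0 0 1;0 0 -0.01 0 0 0 1;0 0 -0.01 0 0 0 1;0 0 -0.01 0 0 0 1;0 0 0 0 0 0 1", squeeze=45)

```text
time_s: 24.03
tool_pos: [0.4764, -0.3218, 0.1347]
tool_rot: [179.8, 0.1, 98.8]
force: [-0.8, -1.4, -0.4]
grip_width: 0.0168
```

```bash
python3 -c "
from h import *
to([.4755,-.321,.2],98.75)
"
```

```text
t 24.03 pos [ 0.4764 -0.3218  0.1347] rot [1.7976e+02 1.5000e-01 9.8830e+01] F [-0.82 -1.42 -0.41] w 0.0168 | shift tool mm [  0.8  -0.5 -65.3] turn fs [0.008 0.005 0.003]
```

Emit:
servo_tool(moves="0 0 -0.012 0 0 0 1;0 0 -0.018 0 0 0 1;0 0 -0.018 0 0 0 1;0 0 -0.012 0 0 0 1;0 0 0 0 0 0 1;0 0 0 0 0 0 1")

```text
time_s: 24.53
tool_pos: [0.4762, -0.3219, 0.2017]
tool_rot: [179.6, 0.2, 98.8]
force: [-0.0, 0.1, -0.3]
grip_width: 0.017
```

```bash
python3 -c "
from h import *
from cell import env
to([.605,-.029,.2],98.75)
o,d=look('w12')
for n in('scene','side'):
    s=env.read_camera(n);pickle.dump(s,open(n+'1.pkl','wb'));cv2.imwrite('pics/%s1.png'%n,cv2.resize(s['img'][...,::-1],(768,576)))
"
```

```text
t 24.53 pos [ 0.4762 -0.3219  0.2017] rot [179.61   0.2   98.81] F [-0.02  0.09 -0.29] w 0.0170 | shift tool mm [269.7 172.2   2. ] turn fs [0.014 0.007 0.002]
```

View pics/w12.png

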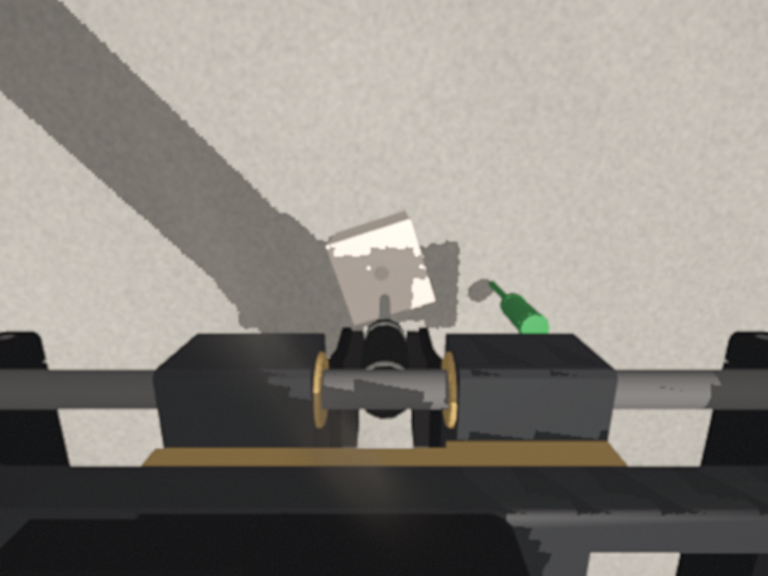

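View pics/side1.png

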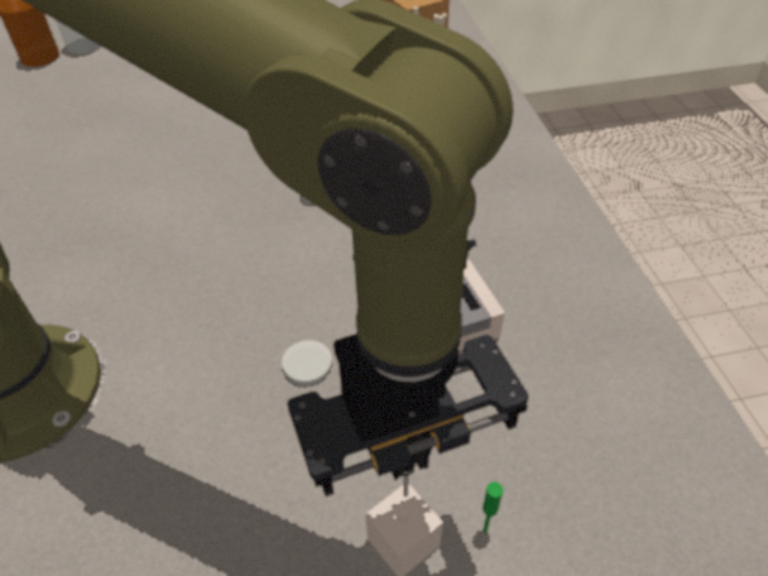

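The stylus is out; the tip shows at about (385,296) in the wrist view. Next I locate the tip in the tool frame.

Run:
```python
from h import *
o,d=pickle.load(open('w12.pkl','rb'))
cv2.imwrite("pics/w12c.png",cv2.resize(d["img"][165:275,215:300,::-1],None,fx=5,fy=5,interpolation=cv2.INTER_CUBIC))
dt={**d,"T":d["hand_eye"]};p=cloud(dt)
m=(d["range_z"]>0)&(abs(p[...,1])<.012)&(abs(p[...,0])<.02)
q=p[m]
for z in(-.02,-.01,0,.01,.02,.03,.04,.05,.06,.07,.075,.08):
    t=q[abs(q[:,2]-z)<.003]
    if len(t): print(z,len(t),t.min(0).round(4),t.max(0).round(4))
print(q[:,2].max())
```

```text
-0.02 176 [ 0.0053 -0.0119 -0.023 ] [ 0.0101  0.012  -0.017 ]
-0.01 210 [ 0.0033 -0.0119 -0.013 ] [ 0.01    0.0119 -0.007 ]
0 163 [ 0.0033 -0.0119 -0.003 ] [0.0099 0.012  0.003 ]
0.01 137 [ 0.0037 -0.0118  0.007 ] [0.0098 0.0118 0.0128]
0.02 43 [ 0.0045 -0.0074  0.0171] [0.01   0.0079 0.0219]
0.04 18 [ 0.0022 -0.0025  0.0378] [0.004  0.0025 0.043 ]
0.05 20 [ 0.0016 -0.0026  0.0471] [0.004  0.0026 0.0525]
0.06 17 [ 0.0007 -0.0027  0.057 ] [0.004  0.0028 0.0629]
0.07 16 [ 0.0019 -0.0029  0.0672] [0.004  0.0021 0.0729]
0.075 15 [ 0.0019 -0.0029  0.0724] [0.0039 0.0021 0.0779]
0.08 5 [ 0.0019 -0.0029  0.0772] [0.0038 0.0004 0.0785]
0.17936298932176575
```

View pics/w12c.png

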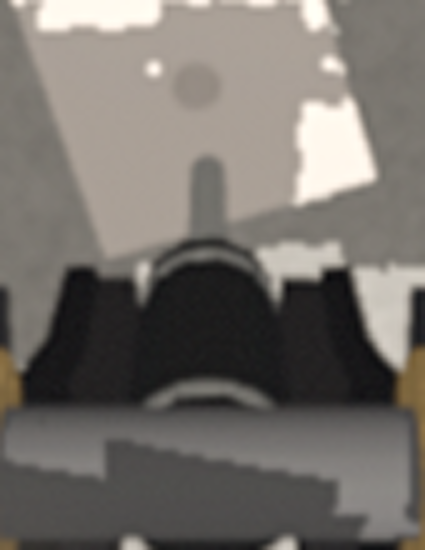

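Emit:
servo_tool(moves="0.015 0.012 0 0.007 0.003 0 1;0.025 0.02 0 0.007 0.003 0 1;0.025 0.02 0 0 0 0 1;0.025 0.02 0 0 0 0 1;0.025 0.02 0 0 0 0 1;0.025 0.02 0 0 0 0 1;0.025 0.02 0 0 0 0 1;0.025 0.02 0 0 0 0 1;0.015 0.013 0 0 0 0 1;0.005 0.005 0 0 0 0 1;0 0 0 0 0 0 1;0 0 0 0 0 0 1")

```text
time_s: 25.68
tool_pos: [0.6095, -0.0795, 0.1852]
tool_rot: [-178.6, -0.2, 98.3]
force: [-0.9, -0.5, -0.2]
grip_width: 0.0168
```

```bash
python3 -c "
from h import *
to([.6053,-.0297,.19],98.75)
o,d=look('w13')
cv2.imwrite('pics/w13c.png',cv2.resize(d['img'][80:210,190:320,::-1],None,fx=4.5,fy=4.5,interpolation=cv2.INTER_CUBIC))
"
```

```text
t 25.68 pos [ 0.6095 -0.0795  0.1852] rot [-178.57   -0.22   98.34] F [-0.9  -0.46 -0.2 ] w 0.0168 | shift tool mm [49.9  2.9 -4.7] turn fs [-0.05  -0.008 -0.014]
```

View pics/w13.png

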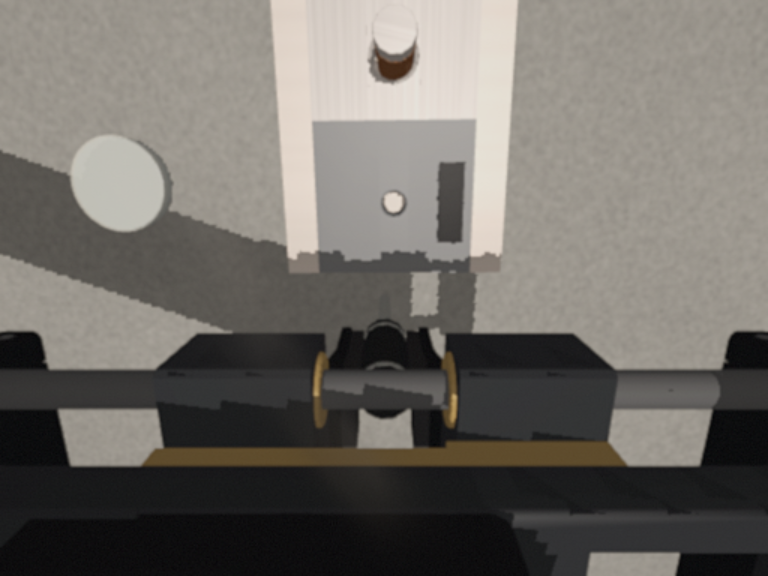

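View pics/w13c.png

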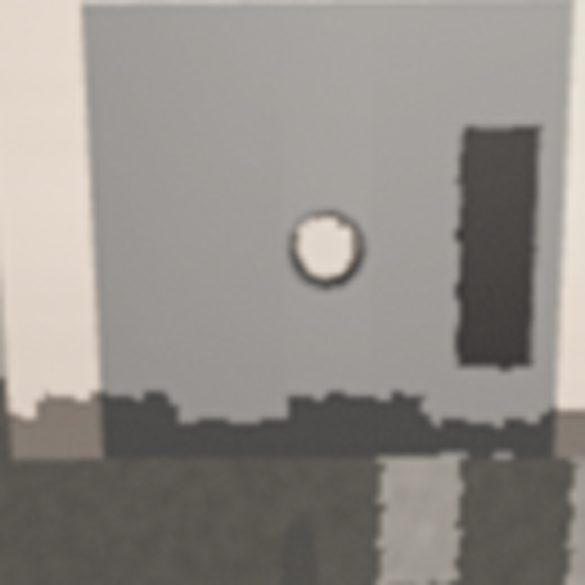

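```bash
python3 -c "
from h import *
o,d=pickle.load(open('w13.pkl','rb'));b=ray(d,(394,203),.06);print(b)
t=b-.001*np.array([-.152,.988,0]);print(t)
to([t[0],t[1],.165],98.75)
"
```

```text
[ 0.60500207 -0.02886297  0.06      ]
[ 0.60515407 -0.02985097  0.06      ]
t 25.73 pos [ 0.6093 -0.08    0.1851] rot [-178.56   -0.23   98.29] F [ 0.64 -0.27 -0.59] w 0.0169 | shift tool mm [50.1  3.7 20.3] turn fs [-0.05  -0.008 -0.016]
```

Three estimates of the aperture agree: (0.605, -0.029). Moving over it.

Emit:
servo_tool(moves="0.012 0.002 0 -0.025 -0.004 -0.008 1;0.018 0.001 0 -0.025 -0.004 -0.008 1;0.012 0 0.005 0 0 0 1;0.004 0 0.005 0 0 0 1;0 0 0 0 0 0 1;0 0 0 0 0 0 1")

```text
time_s: 26.23
tool_pos: [0.6019, -0.04, 0.1744]
tool_rot: [179.9, 0.1, 98.0]
force: [-0.2, -0.7, 0.1]
grip_width: 0.0169
```

```bash
python3 -c "
from h import *
to([.6052,-.0298,.155],98.75)
"
```

```text
t 26.23 pos [ 0.6019 -0.04    0.1744] rot [1.7994e+02 1.0000e-01 9.8020e+01] F [-0.22 -0.66  0.12] w 0.0169 | shift tool mm [ 9.7  4.7 19.4] turn fs [ 0.002  0.003 -0.025]
```

Emit:
servo_tool(moves="0.009 0.004 0.005 0 0.003 -0.025 1;0 0 0.008 0 0 0 1;0 0 0 0 0 0 1;0 0 0 0 0 0 1")

```text
time_s: 26.57
tool_pos: [0.605, -0.032, 0.16]
tool_rot: [179.9, 0.1, 98.7]
force: [0.8, 0.2, 0.1]
grip_width: 0.017
```

```bash
python3 -c "
from h import *
to([.6052,-.0298,.145],98.75)
o,d=look('w14')
"
```

```text
t 26.57 pos [ 0.605 -0.032  0.16 ] rot [1.7993e+02 7.0000e-02 9.8650e+01] F [0.8  0.19 0.12] w 0.0170 | shift tool mm [ 2.2  0.5 15. ] turn fs [ 0.002  0.003 -0.003]
```

View pics/w14.png

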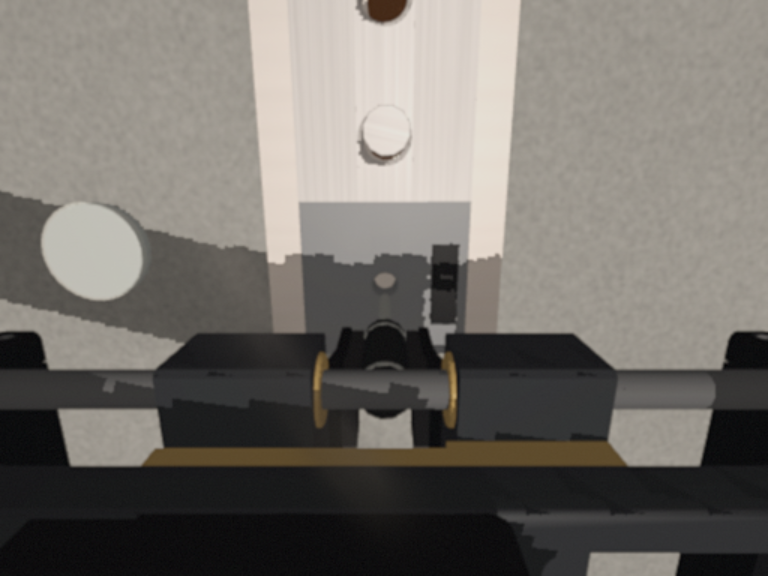

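The hole (385,281) lines up with the rod (385,297) laterally. Final 2 mm correction, then descend.

Emit:
servo_tool(moves="0.002 0.0005 0 0 0 0 1;0 0 0.004 0 0 0 1;0 0 0.005 0 0 0 1;0 0 0 0 0 0 1;0 0 0 0 0 0 1")

```text
time_s: 27.03
tool_pos: [0.6052, -0.0313, 0.1501]
tool_rot: [180.0, 0.1, 98.5]
force: [0.2, 0.2, -0.4]
grip_width: 0.0171
```

```bash
python3 -c "
from h import *
to([.6052,-.0298,.1255],98.75)
"
```

```text
t 27.03 pos [ 0.6052 -0.0313  0.1501] rot [1.7996e+02 1.4000e-01 9.8550e+01] F [ 0.2   0.2  -0.41] w 0.0171 | shift tool mm [ 1.6  0.2 24.6] turn fs [ 0.002  0.005 -0.007]
```

Emit:
servo_tool(moves="0.002 0 0.003 0 0.003 -0.007 1;0 0 0.004 0 0 0 1;0 0 0.004 0 0 0 1;0 0 0.004 0 0 0 1;0 0 0.003 0 0 0 1;0 0 0 0 0 0 1;0 0 0 0 0 0 1")

```text
time_s: 27.62
tool_pos: [0.6046, -0.0292, 0.1298]
tool_rot: [180.0, 0.0, 98.8]
force: [-0.7, -0.8, -0.3]
grip_width: 0.0168
```

```bash
python3 -c "
from h import *
to([.6052,-.0298,.1255],98.75)
"
```

```text
t 27.62 pos [ 0.6046 -0.0292  0.1298] rot [1.7999e+02 4.0000e-02 9.8770e+01] F [-0.68 -0.8  -0.35] w 0.0168 | shift tool mm [-0.7  0.5  4.3] turn fs [0.    0.001 0.001]
```

The tip is through the hole at about z 0.048. I go down onto the key and press.

Emit:
servo_tool(moves="0 0 0.003 0 0 0 1;0 0 0.002 0 0 0 1;0 0 0.001 0 0 0 1;0 0 0 0 0 0 1;0 0 0 0 0 0 1")

```text
time_s: 28.03
tool_pos: [0.605, -0.0293, 0.1242]
tool_rot: [179.9, 0.0, 98.8]
force: [-1.2, 0.0, 1.2]
grip_width: 0.017
```

Emit:
servo_tool(moves="0 0 0.002 0 0 0 1;0 0 0.002 0 0 0 1;0 0 0 0 0 0 1;0 0 0 0 0 0 1")

```text
time_s: 28.37
tool_pos: [0.6051, -0.0294, 0.121]
tool_rot: [179.9, 0.0, 98.8]
force: [-1.5, -0.8, 3.1]
grip_width: 0.0169
```

Emit:
servo_tool(moves="0 0 0.002 0 0 0 1;0 0 0.002 0 0 0 1;0 0 0 0 0 0 1;0 0 0 0 0 0 1")

```text
time_s: 28.7
tool_pos: [0.6061, -0.0296, 0.1203]
tool_rot: [179.8, -0.1, 98.8]
force: [-1.1, 0.2, 3.0]
grip_width: 0.0168
```

Zero rows let the push relax, so I'll end on pushing rows.

Emit:
servo_tool(moves="0 0 0.003 0 0 0 1;0 0 0.003 0 0 0 1;0 0 0.003 0 0 0 1;0 0 0.003 0 0 0 1")

```text
time_s: 29.03
tool_pos: [0.6075, -0.0302, 0.1188]
tool_rot: [179.6, -0.3, 98.7]
force: [-8.1, 1.0, 21.8]
grip_width: 0.0173
```

```bash
python3 -c "
from h import *
to([.6052,-.0298,.1195],98.75)
"
```

```text
t 29.03 pos [ 0.6075 -0.0302  0.1188] rot [179.59  -0.26  98.74] F [-8.06  0.97 21.84] w 0.0173 | shift tool mm [ 0.8 -2.2 -0.7] turn fs [ 0.014 -0.009 -0.   ]
```

Emit:
servo_tool(moves="0 -0.002 0.0015 0.01 -0.007 0 1;0 -0.001 0.0015 0.005 0 0 1;0 0 0.0015 0 0 0 1;0 0 0.0015 0 0 0 1")

```text
time_s: 29.37
tool_pos: [0.6068, -0.03, 0.1192]
tool_rot: [179.7, -0.2, 98.7]
force: [-4.9, 0.5, 13.4]
grip_width: 0.0171
```

```bash
python3 -c "
from h import *
to([.6052,-.0298,.1195],98.75)
o,d=look('w15')
to([.6052,-.0298,.1195],98.75)
dt={**d,'T':d['hand_eye']};p=cloud(dt)
m=(d['range_z']>0)&(abs(p[...,1])<.012)&(abs(p[...,0])<.02)
q=p[m]
for z in(-.01,.01,.02,.03,.04,.05):
    t=q[abs(q[:,2]-z)<.003]
    if len(t): print(z,len(t),t.min(0).round(4),t.max(0).round(4))
"
```

```text
t 29.37 pos [ 0.6068 -0.03    0.1192] rot [179.66  -0.23  98.74] F [-4.9   0.5  13.44] w 0.0171 | shift tool mm [ 0.4 -1.6 -0.3] turn fs [ 0.012 -0.008 -0.   ]
t 29.42 pos [ 0.6069 -0.03    0.1192] rot [179.65  -0.24  98.73] F [-4.99  0.2  12.11] w 0.0170 | shift tool mm [ 0.5 -1.6 -0.3] turn fs [ 0.012 -0.008 -0.001]
-0.01 218 [ 0.0033 -0.012  -0.013 ] [ 0.0101  0.012  -0.007 ]
0.01 129 [ 0.0041 -0.0118  0.0071] [0.0101 0.0118 0.013 ]
0.02 44 [ 0.0043 -0.008   0.0172] [0.0098 0.0079 0.0204]
0.04 17 [ 0.0022 -0.0032  0.0377] [0.0042 0.0018 0.0423]
0.05 21 [ 0.0017 -0.0034  0.047 ] [0.0042 0.0019 0.0529]
```

View pics/w15.png

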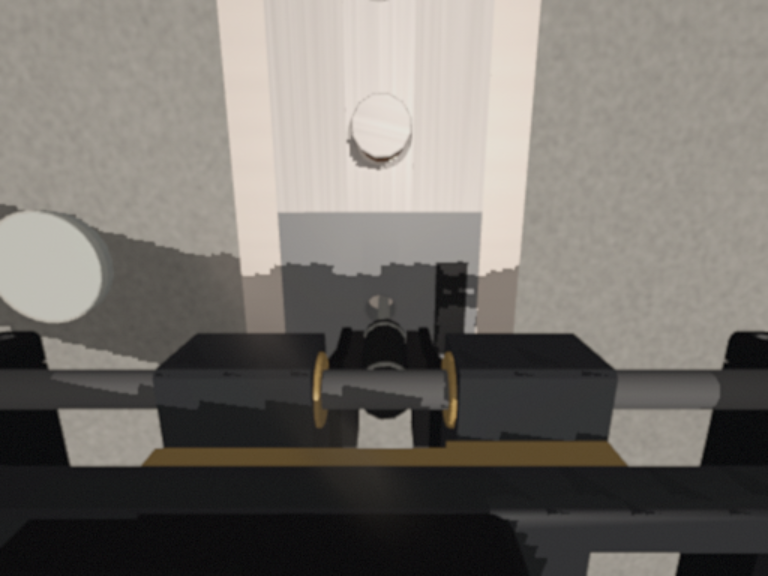

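The rod is in the hole at (380,303). Contact started near TCP z 0.1255 and it hit the stop at 0.119, with the force rising steeply there, so the key travelled its 6 mm. I check that it holds, plus the overall scene.

Emit:
servo_tool(moves="0 -0.001 0.0015 0.005 -0.003 0 1;0 0 0.0015 0 0 0 1;0 0 0.0015 0 0 0 1;0 0 0.0015 0 0 0 1;0 0 0.0015 0 0 0 1;0 0 0.0015 0 0 0 1")

```text
time_s: 29.92
tool_pos: [0.6069, -0.0302, 0.1192]
tool_rot: [179.6, -0.4, 98.7]
force: [-3.8, 0.0, 13.0]
grip_width: 0.017
```

```bash
python3 -c "
from h import *
from cell import env
to([.6052,-.0298,.1195],98.75)
for n in('scene',):
    s=env.read_camera(n);cv2.imwrite('pics/%s2.png'%n,cv2.resize(s['img'][...,::-1],(768,576)))
    print(seg(s,.10,.13,(.592,.0554),.015),seg(s,.10,.13,(.582,.125),.02))
for i in range(6): env.read_camera('side')
to([.6052,-.0298,.1195],98.75)
"
```

```text
t 29.92 pos [ 0.6069 -0.0302  0.1192] rot [179.63  -0.38  98.72] F [-3.830e+00  1.000e-02  1.302e+01] w 0.0170 | shift tool mm [ 0.7 -1.6 -0.3] turn fs [ 0.013 -0.013 -0.001]
(array([0.5948, 0.0573, 0.1085]), 79, array([593.7,  56.5]), 12.2) (array([0.5846, 0.1274, 0.1082]), 82, array([581.8, 126.5]), 11.7)
t 30.27 pos [ 0.6068 -0.0303  0.1192] rot [179.63  -0.38  98.72] F [-4.45  0.99 12.8 ] w 0.0169 | shift tool mm [ 0.7 -1.5 -0.3] turn fs [ 0.013 -0.013 -0.001]
```

View pics/scene2.png

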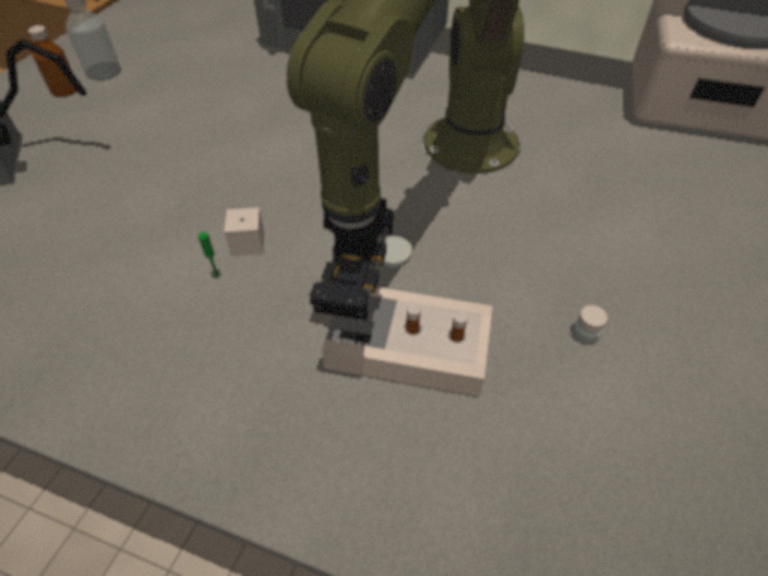

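Both vials stand home at (413,320) and (458,328). The jar, dish and green decoy haven't moved, and the push holds steady at about 13 N. I'm handing in.

```bash
python3 -c "
from cell import env
print(env.sign_off())"
```

```text
the job is handed in; nothing more can be done
None
```

The job is handed in at about 30 s. Both amber vials are home in the bores and released, and the black stylus is still gripped and holding the restart key down through the small hole.

- **Vials:** After release, the wrist camera put their tops 109.6 and 110.1 mm above the bench (110 expected), and both were upright. The last scene-camera reading was about 1.5 mm lower and 2–3 mm to one side; I put that down to camera calibration, as the vials look home in that picture.
- **Key:** I can't see the key itself, so "fully down" rests on contact starting near the expected height, about 6 mm of travel, and a hard stop where the force rose steeply. The push held at about 13 N up (about 4–5 N sideways) without the tool moving. It briefly reached about 22 N while I was pressing.
- **Everything else:** The jar, dish and green look-alike stylus appear unmoved in the last picture.

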